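# Change the specimen block in the sliding microtome

## Task

Change the block in the microtome's specimen clamp: flip its cam lever up until the jaws are open, lift out the cut-down block and lay it flat, wax up, in the white enamel tray, on the tray floor beside the block already there. Then take the fresh block (the one with the tall, uncut wax) from the cooling slab, set it down flat, square and centred between the open jaws with its wax up and let it go, flip the lever back down over its high point until it snaps fully closed. Do not touch the knife, and leave the other cassettes and things on the bench where they are.

Things in the scene. Friction and masses are not known exactly. Their poses are not given: they have to be found in the camera images.
- clamp_seat (a point): centre of the top of the steel pedestal in the microtome's specimen clamp, where a block lies between the jaws, 152 above the bench. x: level, along the sledge from the cam lever past the clamp to the knife; z up. Pedestal 34 (x) x 22 (y), 12 proud of the clamp body (118 x 50). Fixed jaw: upright face 20 away at +x, 26 wide (y), 6 tall above the pedestal, then a sloping lead-in to 14 tall.
- lever (a joint): angle of the clamp's cam lever, rad: 0 = closed (level, its grip out over the end of the machine on clamp_seat's -x side), grows as the grip is lifted, 1.5 = fully open (upright). A stiff spring makes it snap: the high point is near 0.3; below it is driven shut, above it open. About 10 N at the grip takes it over. Jaws open wide enough above 1.35. Starts closed.
- lever_hinge (a point): centre of the lever's level hinge, 62 from clamp_seat on its -x side and 2 below it; the hinge axis is the y axis of clamp_seat (and of this point, whose axes are parallel to those of clamp_seat)
- lever_grip (a point): centre of the black round cross-bar at the end of the lever, 75 from the hinge: a cylinder 18 in diameter and 24 long, lying along the hinge axis, with flat ends that can be pinched. In the frame of lever_hinge it is at x = -75 cos(angle), z = +75 sin(angle). Nothing stands beneath it when the lever is closed.
- jaw: face plate of the sliding jaw at the -x side of clamp_seat, like the fixed jaw (26 wide, 6 tall, lead-in above): face 20 from the seat when closed on a block, 25 with the lever fully open. Sprung: grips a block by its ends (40 apart) with about 30 N; the seat's y sides are open, so the block's long sides stay free for fingers. Origin on its face, 3 above the pedestal.
- knife: the knife holder with its blade: a bar 142 long across the sledge between two cream pillars (tops about 220 above the bench), its centre 190 from clamp_seat on the +x side and 198 above the bench; the blade edge is 160 from clamp_seat and about 175 above the bench
- block_old_center (a point): centre of the cut-down block that starts in the clamp: white plastic tissue cassette 40 long (x) x 28 wide (y) x 7 high with thin wax 32 x 26 x 4 on it, 11 high in all, about 18 g. The point is half-way up (5.5 above its underside); x along its length, z up (wax on top). In the clamp its axes agree with clamp_seat's.
- block_new_center (a point): centre of the fresh block on the cooling slab: the same cassette, 40 long (x) x 28 wide (y) x 7 high, with tall uncut wax 32 x 26 x 13, 20 high in all, about 26 g. The point is half-way up (10 above its underside); x along its length, z up (wax on top). It lies flat in one of three places about 65 apart on the slab, beside two other cassettes. Either end may face the knife.
- slab_top (a point): centre of the top of the aluminium cooling slab, 200 long (x) x 100 wide (y), top 26 above the bench, fixed
- tray_floor (a point): centre of the inner floor of the white enamel tray, 200 long (x) x 130 wide (y) outside, walls 4 thick and 24 high with the floor 4 above the bench; fixed
- tray_block_center (a point): centre of a cut-down block that already lies in the tray, 40 x 28 x 10 high; to be left alone. It lies in the half of the tray on its -x side.
- cassette_small_center (a point): centre of a cassette (40 x 28 x 7) with a small wax block 16 x 16 x 7 on it, on the slab; to be left alone
- cassette_empty_center (a point): centre of a closed cassette without wax, 40 x 28 x 7, on the slab; to be left alone
- brush: a brush 130 long lying on the bench between the robot and the microtome; to be left alone
- petri: a shallow glass dish, 90 in diameter and 15 high, beyond the slab; to be left alone
- slide_box: a small black slide box 50 x 85 x 30 high, beyond the tray; to be left alone
- beaker: a glass beaker, 60 in diameter and 70 high, standing beyond the slab; to be left alone
There are look-alikes about, which are no part of the job. Leave any pink or red look-alike of the part that bears block_old_center alone.

How it is judged:
By the outcome, as a careful person would: the job done as asked, in the order asked, and still so for the second after the job is handed in, with the robot touching nothing.
It also fails if it takes over 72 s, if anything falls off the work surface, if the arm or the gripper's body presses on something with over 40 N, if the wrist force passes 120 N, or if a joint passes its speed limit or range.

## Robot

A 7-joint arm with a two-finger parallel gripper is mounted at the origin on the work surface. World frame = base frame: x ahead of the robot, y to its left, z up, the work surface at z = 0. Lengths are in m, angles in rad, forces in N, time in s.
With the tool pointing down it reaches from about 0.4 to 0.85 m from the base axis. Payload 10.4 kg.
Tool frame: the origin (TCP) lies midway between the tips of the shut fingers; the grasp point (between the pads) lies 19 mm behind it (manip.tcp_to_grasp is the distance from the TCP to the grasp point, in m); x points along the fingers, y is the direction in which the jaws open and shut, and the axes are right-handed (so a half turn about x gives the same grasp; the last joint's range is limited). The gripper opens to 85 mm and grips with 20 to 120 N. Pads are 22 mm wide; open, the fingers measure 114 mm over their backs; the gripper's body (76 mm by 85 mm) begins 54 mm behind the grasp point. The pads swing forward as they close: fully open they stand 13 mm farther back than shut.
Start: joints at [1.108, 0.332, -0.065, 1.46, 0.022, 1.35, -0.088], TCP at [0.266, -0.566, 0.231] pointing down, gripper open.
Joint ranges: [-2.6, 2.6], [-0.5, 2.12], [-1.47, 1.34], [0.16, 2.42], [-1.27, 4.41], [0.06, 2.06], [-2.6, 2.6]. Speed limits (rad/s): [2.22, 2.22, 2.79, 2.79, 3.14, 3.14, 3.14].

## Interface

Orientations are given as a unit quaternion [x, y, z, w].
In Python, from workcell import monitor, viewer, manip gives the robot as it stands. The module is installed in compiled form; this text tells all that it offers.
- The arm moves only by the tool send_rows, never from a script. Its arguments are lists of equal length, an entry for each row: "grip": the closure in counts, from 0 (fully open) to 255 (shut); "offset": the shift along the tool's x, y, z in mm, a list of three; "twist": the turn about the tool's x in degrees. In form: {"grip": [grip, ...], "offset": [[tx, ty, tz], ...], "twist": [twist, ...]}. A call has exactly 5 rows; each row is the pose to reach, as a shift and turn from the pose commanded when the call began, along the tool's axes at that moment; what a row does not reach only later rows make up. A row lasts 1/12 s, in which the tool goes at most 41.7 mm and 7.16 degrees, less where a joint would pass 70% of its speed; a pose out of reach is approached as far as the arm can. A call with a gripper value outside its range is refused whole. The fingers move at their own pace and stop on an object; "newtons" is the grip in N (left out, the last holds). Time passes only in rows, so rows that repeat a pose let the fingers close, or fill a call up. It gives the time, the measured TCP pose, the force and the opening at its end, in the units of the state.
- monitor.get_obs(): the state, without advancing time (a new reading comes with each control period).
- viewer.camera(name): name is "scene" or "top" or "wrist"; returns (picture, depth): 480x640x3 uint8, blue, green, red; 480x640 float32, m along the optical axis (not along the pixel's ray), 0 where there is no reading.
- viewer.camera_model(name): a dict with "camera_matrix" (3x3 intrinsics, pixels), "R" (3x3) and "t" (3): a world point X has camera coordinates R X + t; the wrist camera has in their place "mount" (4x4, takes a point from camera to tool coordinates, whose origin is the TCP and whose axes are the tool frame's). Camera axes: x right, y down, z forward; pixel columns grow to the right and rows downward; lengths in m; the calibration is good to about 2 mm. A picture is of the moment at which its call begins: read the wrist's pose just before it. camera_model takes no time and is no camera call.
- manip.hand_in(): hands the job in, once; it reports no verdict.
Trained networks look in the newest picture that a camera, given by its name, has taken for a name from the list of things; names that differ only in an ending like _2 or _b are one class to them, and where a whole thing is asked for, a point or a joint stands for the part that bears it (a point fixed in the world has none). Each returns a list of dicts, best first, with "score" (0 to 1); they miss things now and then, are a little off and sometimes report something else, mostly with a low value. They report only what shows in the picture. A call takes as long as a camera call. They do not tell look-alikes from the thing itself.
- viewer.recognise(target, camera): "box" ([left, top, width, height] in pixels, round what is visible of it).
- viewer.regions_of(target, camera): "region" (480x640 bool, what is visible of it) and "box" ([left, top, width, height] in pixels, round what is visible of it).
- viewer.spot_point(target, camera): "position" ([column, row] in pixels: a listed point, or the origin of a listed thing).
The state is a dict: "clock": time; "joint_pos": joint angles; "joint_velocities": joint speeds; "tau": joint torques, N m; "position": TCP position; "ee_rot": TCP orientation; "ft_force": force on the tool from outside, world axes, zero at the start; "torque": the same for the moment, N m; "grip_width": opening from 0.0 (shut) to 1.0 (fully open).
Only numpy, scipy, OpenCV 4.12 (cv2) and the standard library are available. Lean on these libraries where they do the work, as an engineer would, in place of code of your own. Each camera call takes 0.05 s, during which the arm holds its last target.

## Working session

There is one attempt and no reset: what is moved stays moved. The work goes in short steps, Python scripts to look and compute and a tool call to move; the robot and the scene stay as the last step left them, time stands still between calls to the robot, and variables do not carry over. Pictures are saved under pics/ and viewed, and the job is handed in when it is done.

Besides the shell and the picture viewer there is one more tool, called after "Call:" by a JSON object that holds its "op" and its "data", one argument or row to a line. send_rows: Moves the arm, as the interface text tells. Its arguments: {"type":"object","properties":{"grip":{"type":"array","items":{"type":"number"}},"offset":{"type":"array","items":{"type":"array","items":{"type":"number"}}},"twist":{"type":"array","items":{"type":"number"}},"newtons":{"type":"number"}},"required":["grip","offset","twist"]}

```bash
mkdir -p pics; ls; cat > h.py <<'E'
import numpy as np, cv2
from workcell import monitor, viewer, manip
from scipy.spatial.transform import Rotation as R
np.set_printoptions(precision=4,suppress=True)
def grab(name,fn):
    im,d=viewer.camera(name); cv2.imwrite('pics/'+fn+'.png',im); np.save('pics/'+fn+'.npy',d); return im,d
def T_cam(name,obs=None):
    m=viewer.camera_model(name)
    K=np.array(m['camera_matrix'])
    T=np.eye(4)
    if 'mount' in m:
        o=obs or monitor.get_obs(); T[:3,:3]=R.from_quat(o['ee_rot']).as_matrix(); T[:3,3]=o['position']
        T=T@np.array(m['mount'])
    else:
        r=np.array(m['R']); T[:3,:3]=r.T; T[:3,3]=-r.T@np.array(m['t'])
    return K,T
def pix2w(K,T,u,v,d):
    return T[:3,:3]@(d*np.linalg.inv(K)@np.array([u,v,1.]))+T[:3,3]
def pixplane(K,T,u,v,z):
    r=T[:3,:3]@np.linalg.inv(K)@np.array([u,v,1.]); s=(z-T[2,3])/r[2]; return T[:3,3]+s*r
def proj(K,T,X):
    c=T[:3,:3].T@(np.array(X)-T[:3,3]); p=K@c; return p[:2]/p[2]
def cloud(K,T,d):
    v,u=np.mgrid[0:480,0:640]; P=np.stack([u,v,np.ones_like(u)],-1)@np.linalg.inv(K).T*d[...,None]
    return P@T[:3,:3].T+T[:3,3]
E
python3 - <<'E'
from h import *
o=monitor.get_obs();print(o)
print(manip.tcp_to_grasp)
for n in ['scene','top','wrist']:
    grab(n,n+'0'); K,T=T_cam(n,o); print(n,K,T)
E
```

```text
pics
{'clock': 0.0, 'joint_pos': array([ 1.1083,  0.3329, -0.0647,  1.461 ,  0.0216,  1.3499, -0.0885]), 'joint_velocities': array([-0.001 , -0.002 ,  0.0001, -0.0012,  0.0004, -0.001 , -0.0005]), 'tau': array([ -0.0005, -62.5444,   0.0487, -39.1597,   0.0161,   0.01  ,
        -0.    ]), 'position': array([ 0.2659, -0.5652,  0.2305]), 'ee_rot': array([-0.6899, -0.1548,  0.6902, -0.1538]), 'ft_force': array([0.4162, 1.3278, 0.3811]), 'torque': array([-0.0496,  0.0422,  0.0247]), 'grip_width': 0.9998351508237008}
0.0187
scene [[528.2866   0.     320.4454]
 [  0.     528.2866 233.9735]
 [  0.       0.       1.    ]] [[-0.4692  0.4709 -0.747   1.3958]
 [ 0.8828  0.2716 -0.3833  0.3766]
 [ 0.0224 -0.8393 -0.5432  0.7806]
 [ 0.      0.      0.      1.    ]]
top [[494.4667   0.     321.17  ]
 [  0.     494.4667 237.342 ]
 [  0.       0.       1.    ]] [[ 0.0128 -0.9844  0.1753  0.3793]
 [-0.9999 -0.0106  0.0136 -0.0842]
 [-0.0115 -0.1755 -0.9844  1.1184]
 [ 0.      0.      0.      1.    ]]
wrist [[423.6198   0.     322.5501]
 [  0.     423.6198 239.0687]
 [  0.       0.       1.    ]] [[ 0.4262 -0.8623 -0.2736  0.3365]
 [-0.9046 -0.4069 -0.1267 -0.5319]
 [-0.0021  0.3015 -0.9535  0.373 ]
 [ 0.      0.      0.      1.    ]]
```

View pics/scene0.png

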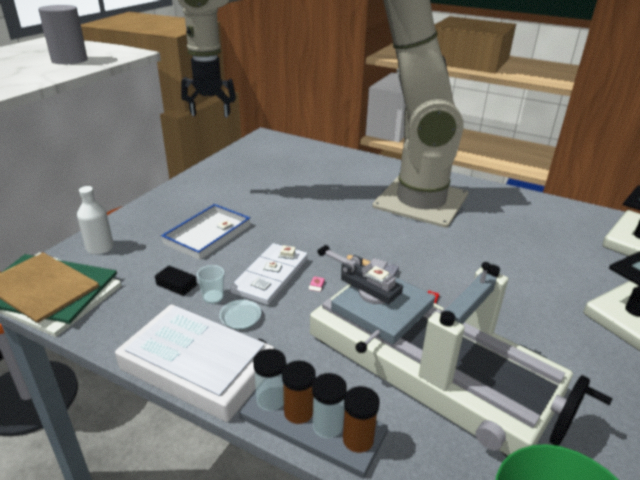

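View pics/top0.png

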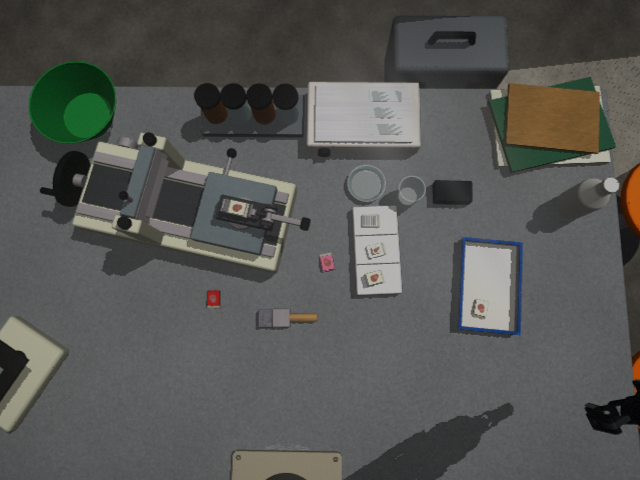

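```bash
python3 - <<'E'
from h import *
ims={}
for n in ['top','scene']:
    im,d=grab(n,n+'1'); K,T=T_cam(n); C=cloud(K,T,d)
    for t in ['clamp_seat','lever_hinge','lever_grip','jaw','block_old_center','block_new_center','slab_top','tray_floor','tray_block_center','cassette_small_center','cassette_empty_center','knife']:
        for r in viewer.spot_point(t,n)[:3]:
            u,v=r['position']; ui,vi=int(round(u)),int(round(v))
            print(n,t,round(r['score'],2),np.round([u,v],1),C[min(vi,479),min(ui,639)])
print(monitor.get_obs()['clock'])
E
```

```text
top clamp_seat 0.65 [236.8 212.1] [0.5987 0.0967 0.1631]
top clamp_seat 0.47 [369.5 183.4] [ 0.7078 -0.1811  0.0037]
top lever_hinge 0.94 [265.1 212.9] [0.5983 0.0416 0.1585]
top lever_hinge 0.29 [482.1 308.9] [ 0.4194 -0.4257  0.0131]
top lever_grip 0.86 [304.4 224.8] [ 0.5747 -0.0366  0.1585]
top jaw 0.39 [250.7 210. ] [0.6031 0.069  0.1628]
top block_old_center 0.77 [211.8 299.3] [0.4341 0.1727 0.0118]
top block_old_center 0.58 [324.6 263.5] [ 0.5153 -0.0783  0.0133]
top block_old_center 0.5 [237.2 207. ] [0.6087 0.097  0.1636]
top block_new_center 0.59 [370. 278.] [ 0.4817 -0.1763  0.0475]
top slab_top 0.98 [373.9 249.9] [ 0.5439 -0.1858  0.0423]
top slab_top 0.5 [374.3 248.9] [ 0.5466 -0.1861  0.0394]
top tray_floor 0.65 [489.4 287.6] [ 0.4666 -0.4466  0.0026]
top tray_floor 0.43 [376.5 272.5] [ 0.4951 -0.1896  0.0454]
top tray_block_center 0.55 [482.3 311.2] [ 0.415  -0.4253  0.0137]
top cassette_small_center 0.69 [375.  248.9] [ 0.5462 -0.1881  0.0416]
top cassette_empty_center 0.52 [373.1 221.2] [ 0.611  -0.1849  0.0329]
top knife 0.96 [137.1 181.1] [0.6461 0.2813 0.2121]
scene clamp_seat 0.79 [379.7 276.8] [0.6251 0.1117 0.1644]
scene lever_hinge 0.82 [350.4 262.2] [0.6044 0.0386 0.1604]
scene lever_grip 0.84 [323.6 249.2] [ 0.5847 -0.0304  0.1566]
scene jaw 0.54 [366.7 270.8] [0.6082 0.0778 0.155 ]
scene block_old_center 0.59 [316.2 281.8] [ 0.5268 -0.0777  0.0117]
scene block_old_center 0.51 [374.7 270.3] [0.6088 0.0944 0.164 ]
scene block_old_center 0.5 [432.  296.8] [0.5657 0.2037 0.1096]
scene block_new_center 0.57 [287.  250.5] [ 0.4914 -0.1778  0.0474]
scene slab_top 0.87 [273.3 266.6] [ 0.549  -0.1821  0.0314]
scene tray_floor 0.96 [203.4 232.8] [ 0.4819 -0.4472  0.0045]
scene tray_block_center 0.68 [225.3 221.2] [ 0.4158 -0.4226  0.0148]
scene cassette_small_center 0.68 [271.8 266. ] [ 0.5513 -0.1834  0.0353]
scene cassette_empty_center 0.59 [257.3 282.7] [ 0.6209 -0.1793  0.0336]
1.45
```

```bash
python3 - <<'E'
from h import *
im=cv2.imread('pics/top1.png');d=np.load('pics/top1.npy')
a=cv2.resize(im[180:250,190:320],None,fx=6,fy=6,interpolation=cv2.INTER_CUBIC)
cv2.imwrite('pics/c1.png',a)
b=cv2.resize(im[200:300,345:410],None,fx=6,fy=6,interpolation=cv2.INTER_CUBIC)
cv2.imwrite('pics/c2.png',b)
s=cv2.imread('pics/scene1.png')
cv2.imwrite('pics/c3.png',cv2.resize(s[225:320,225:445],None,fx=3.6,fy=3.6,interpolation=cv2.INTER_CUBIC))
K,T=T_cam('top');C=cloud(K,T,d)
def rect(m,name):
    n,l,st,ce=cv2.connectedComponentsWithStats(m.astype(np.uint8))
    for i in range(1,n):
        if st[i,4]<40: continue
        P=C[l==i]; r=cv2.minAreaRect((P[:,:2]*1000).astype(np.float32)); print(name,st[i],np.round(r[0],1),np.round(r[1],1),round(r[2],1),'z',np.median(P[:,2]),P[:,2].max())
Z=C[...,2];X=C[...,0];Y=C[...,1]
sl=(Y>-0.26)&(Y<-.12)&(X>.4)&(X<.66)
rect(sl&(Z>.015)&(Z<.09),'slab')
rect(sl&(Z>.0295)&(Z<.09),'casse')
rect(sl&(Z>.0365)&(Z<.09),'wax')
tr=(Y<-.33)&(Y>-.55)&(X>.33)&(X<.65)
rect(tr&(Z>.017)&(Z<.05),'traywall')
rect(tr&(Z>.010)&(Z<.05),'tray10')
mc=(Y>-.08)&(Y<.45)&(X>.5)&(X<.8)
rect(mc&(Z>.03)&(Z<.3),'machine')
cl=(Y>-.06)&(Y<.15)&(X>.55)&(X<.68)
for z in [.13,.143,.150,.155,.16,.165]: rect(cl&(Z>z),'clamp%.3f'%z)
E
```

```text
slab [401 197   8   8  45] [ 655.  -252.9] [17.6  5.3] 60.8 z 0.0526921798747475 0.0710662065762615
slab [ 353  205   50   91 3945] [ 548.8 -193.9] [199.9 100.2] 3.0 z 0.025826920225174854 0.05017574605600572
casse [362 214  18  13 202] [ 613.2 -179.3] [28.8 38.5] 0.3 z 0.03270486532342165 0.0379119603438034
casse [367 243  21  17 211] [ 546.2 -191.7] [30.6 41.9] 18.4 z 0.03338404399097206 0.04380094653507327
casse [365 270  20  17 224] [ 483.1 -187.5] [29.8 40.1] 11.4 z 0.04481421300093802 0.05017574605600572
wax [370 246  11   9  53] [ 544.7 -188.5] [16.6 19. ] 20.3 z 0.03944042987365681 0.04380094653507327
wax [366 270  17  16 183] [ 482.9 -185.3] [26.3 32.5] 16.3 z 0.04541228027017685 0.05017574605600572
traywall [ 458  237   65   98 1043] [ 472.2 -443.6] [135.5 204.7] 85.0 z 0.025343687837270146 0.03208842176679627
tray10 [ 458  237   65   98 1220] [ 472.2 -443.6] [135.5 204.7] 85.0 z 0.02478619655648795 0.03208842176679627
tray10 [473 299  16  19 192] [ 422.  -422.6] [28.3 35.9] 78.0 z 0.0136146220693254 0.020632368820805436
machine [   82   133   229   136 19549] [650.3 201.1]
[... 326 characters left out ...]
8] [179.5  47.5] 84.5 z 0.15629737111839903 0.16905059338946338
clamp0.150 [ 221  199   90   32 1022] [595.2  40.8] [179.5  47.5] 84.5 z 0.1567953124800342 0.16905059338946338
clamp0.155 [221 199  34  19 408] [608.3  97.2] [65.2 28.6] 76.8 z 0.16143260034419887 0.16905059338946338
clamp0.155 [265 204  12   9  70] [609.2  31.2] [16.5 21.8] 0.0 z 0.1576057866994029 0.16428565867651101
clamp0.155 [301 218   9  12  65] [578.6 -38.6] [14.3 22.6] 84.1 z 0.1571385382148961 0.1597662208880246
clamp0.160 [223 199   7  13  44] [613.4 121.2] [ 9.9 26. ] 75.4 z 0.16334387764980635 0.16728228709462212
clamp0.160 [228 200  19  16 190] [607.7  97.1] [33.4 27.2] 77.1 z 0.1623394339007177 0.16707824071402166
```

View pics/c1.png

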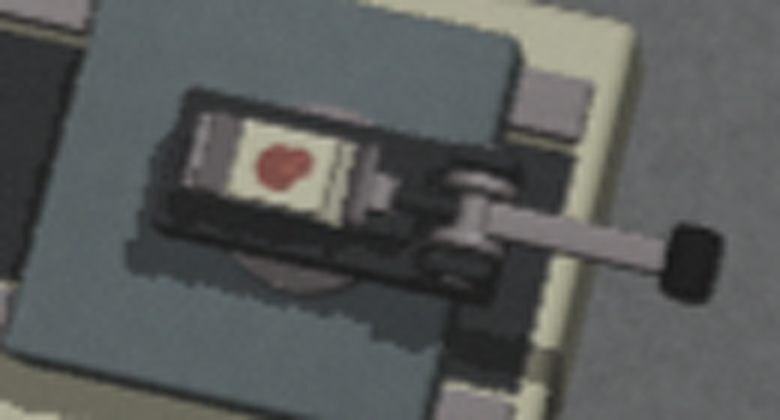

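View pics/c2.png

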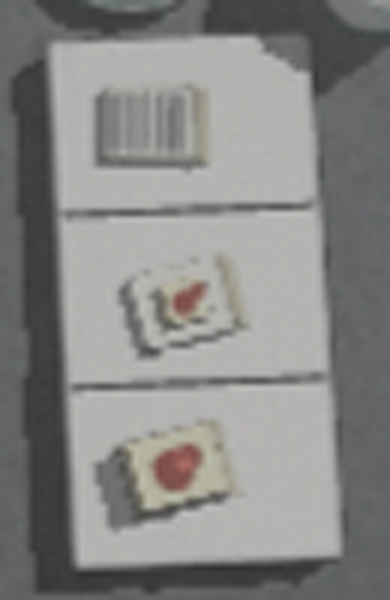

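View pics/c3.png

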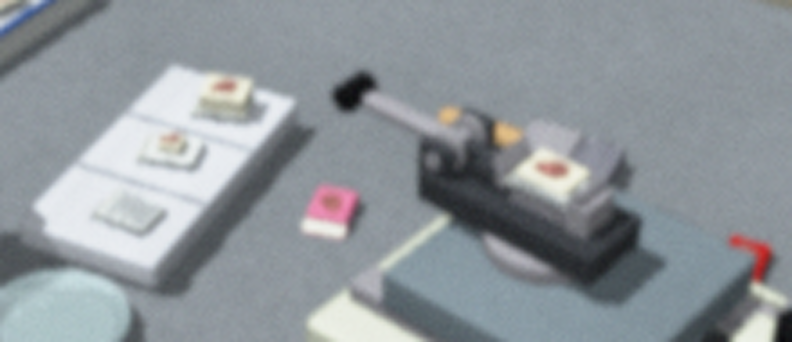

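```bash
python3 - <<'E'
from h import *
o=monitor.get_obs(); M=R.from_quat(o['ee_rot']).as_matrix(); print(M)
print('yaw of tool y',np.degrees(np.arctan2(M[1,1],M[0,1])))
print(np.array(viewer.camera_model('wrist')['mount']))
E
```

```text
[[ 0.0001  0.4257 -0.9048]
 [-0.0001 -0.9048 -0.4257]
 [-1.      0.0001 -0.    ]]
yaw of tool y -64.80240145332817
[[ 0.0006 -0.3014  0.9535 -0.1425]
 [ 1.      0.0006 -0.0005 -0.0002]
 [-0.0004  0.9535  0.3014 -0.078 ]
 [ 0.      0.      0.      1.    ]]
```

```bash
cat >> h.py <<'E'
def plan(p,yaw=None,base=None,o=None):
    o=o or monitor.get_obs(); M=R.from_quat(o['ee_rot']).as_matrix(); b=np.array(o['position']) if base is None else np.array(base)
    cy=np.degrees(np.arctan2(M[1,1],M[0,1])); tw=0 if yaw is None else -((yaw-cy+180)%360-180)
    off=M.T@(np.array(p)-b)*1000
    print('t',round(o['clock'],2),'pos',o['position'],'yaw',round(cy,2),'F',o['ft_force'],'w',round(o['grip_width'],3),'| off',off.round(1),'len',round(np.linalg.norm(off)),'twist',round(tw,2))
E
python3 - <<'E'
from h import *
plan([.5785,-.038,.27],-12.5)
E
```

```text
t 1.45 pos [ 0.2661 -0.5655  0.2313] yaw -64.8 F [ 1.3718  0.6104 -0.1387] w 0.994 | off [ -38.7 -344.3 -507.2] len 614 twist -52.3
```

Call:
{"op": "send_rows", "data": {
  "grip": [0,0,0,0,0],
  "offset": [
    [-4,-18,-27],
    [-10,-40,-60],
    [-14,-63,-93],
    [-18,-86,-127],
    [-22,-109,-161]
  ],
  "twist": [-3,-7,-11,-14,-18]
}}

```text
clock: 1.87
position: [0.366, -0.3967, 0.2537]
ee_rot: [-0.657, -0.261, 0.657, -0.261]
ft_force: [0.4, -0.7, 0.5]
grip_width: 1.004
```

```bash
python3 - <<'E'
from h import *
plan([.5785,-.038,.27],-12.5)
E
```

```text
t 1.87 pos [ 0.366  -0.3967  0.2537] yaw -46.68 F [ 0.3951 -0.6702  0.5229] w 1.004 | off [ -16.5 -115.1 -400.7] len 417 twist -34.18
```

Call:
{"op": "send_rows", "data": {
  "grip": [0,0,0,0,0],
  "offset": [
    [-2,-11,-39],
    [-4,-22,-78],
    [-6,-33,-117],
    [-8,-44,-156],
    [-8,-55,-195]
  ],
  "twist": [-4,-8,-12,-16,-20]
}}

```text
clock: 2.28
position: [0.4707, -0.223, 0.2621]
ee_rot: [0.602, 0.371, -0.601, 0.372]
ft_force: [1.1, -1.4, -0.2]
grip_width: 1.005
```

```bash
python3 - <<'E'
from h import *
plan([.5785,-.038,.27],-12.5)
E
```

```text
t 2.28 pos [ 0.4707 -0.223   0.2621] yaw -26.61 F [ 1.0757 -1.4459 -0.218 ] w 1.005 | off [  -8.    13.5 -213.7] len 214 twist -14.11
```

Call:
{"op": "send_rows", "data": {
  "grip": [0,0,0,0,0],
  "offset": [
    [-2,3,-36],
    [-4,6,-72],
    [-5,9,-108],
    [-6,11,-135],
    [-6,12,-145]
  ],
  "twist": [-4,-8,-12,-14,-14]
}}

```text
clock: 2.7
position: [0.5476, -0.0959, 0.2677]
ee_rot: [0.552, 0.443, -0.55, 0.443]
ft_force: [0.6, -0.1, -0.5]
grip_width: 0.997
```

```bash
python3 - <<'E'
from h import *
o=monitor.get_obs();grab('wrist','w1')
K,T=T_cam('wrist',o)
for t in ['lever_grip','lever_hinge','clamp_seat','block_old_center']:
    for r in viewer.spot_point(t,'wrist')[:2]: print(t,r['score'],r['position'])
plan([.5785,-.038,.27],-12.5)
E
```

```text
lever_grip 0.85 [351.9, 126.2]
lever_hinge 0.67 [488.6, 224.6]
block_old_center 0.61 [289.7, 182.0]
t 2.95 pos [ 0.5454 -0.1026  0.2672] yaw -12.96 F [-0.0748 -0.3962 -0.5251] w 1.002 | off [ -2.9  17.8 -70.4] len 73 twist -0.46
```

View pics/w1.png

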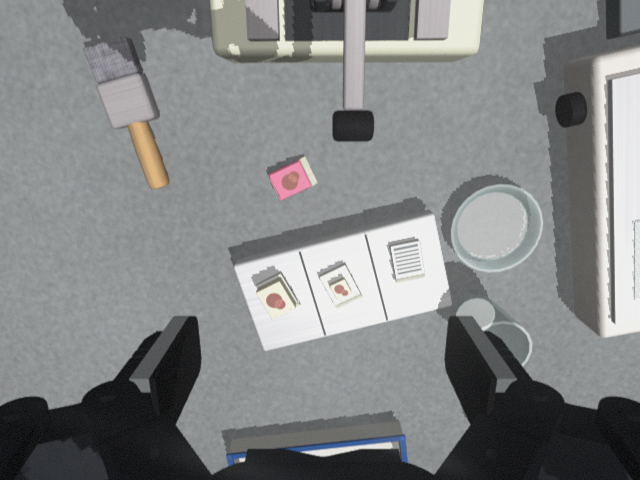

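Call:
{"op": "send_rows", "data": {
  "grip": [0,0,0,0,0],
  "offset": [
    [0,5,-20],
    [0,10,-40],
    [-2,15,-60],
    [-3,18,-68],
    [-3,18,-70]
  ],
  "twist": [0,0,0,0,0]
}}

```text
clock: 3.37
position: [0.5793, -0.0363, 0.2704]
ee_rot: [0.553, 0.441, -0.552, 0.441]
ft_force: [0.3, -0.2, 0.2]
grip_width: 0.999
```

Call:
{"op": "send_rows", "data": {
  "grip": [0,0,0,0,0],
  "offset": [
    [0,0,0],
    [0,0,0],
    [0,0,0],
    [0,0,0],
    [0,0,0]
  ],
  "twist": [0,0,0,0,0]
}}

```text
clock: 3.78
position: [0.5788, -0.0374, 0.2703]
ee_rot: [-0.553, -0.441, 0.553, -0.441]
ft_force: [0.7, 0.9, 0.0]
grip_width: 1.006
```

```bash
python3 - <<'E'
from h import *
o=monitor.get_obs();im,d=grab('wrist','w2')
K,T=T_cam('wrist',o); C=cloud(K,T,d)
for t in ['lever_grip','lever_hinge','clamp_seat','block_old_center','jaw']:
    for r in viewer.spot_point(t,'wrist')[:2]:
        u,v=r['position'];print(t,r['score'],r['position'],C[int(v),int(u)])
Z=C[...,2]
def rect(m,name,mn=100):
    n,l,st,ce=cv2.connectedComponentsWithStats(m.astype(np.uint8))
    for i in range(1,n):
        if st[i,4]<mn: continue
        P=C[l==i]; r=cv2.minAreaRect((P[:,:2]*1000).astype(np.float32)); print(name,st[i],np.round(r[0],1),np.round(r[1],1),round(r[2],1),'z',np.median(P[:,2]),P[:,2].max())
dark=(im.max(2)<60)
up=np.zeros_like(dark);up[:300]=1
rect(up&(Z>.135)&(Z<.2),'cl')
rect(up&(Z>.1605)&(Z<.2),'blk')
rect(up&dark&(Z>.135)&(Z<.2),'dark')
plan([.5785,-.038,.27],-12.5)
E
```

```text
lever_grip 0.8 [317.6, 227.9] [ 0.5772 -0.0314  0.1587]
lever_grip 0.62 [467.1, 282.0] [ 0.705  -0.1675  0.0033]
lever_hinge 0.73 [321.9, 110.4] [0.5952 0.036  0.1563]
clamp_seat 0.73 [126.0, 185.7] [0.4015 0.0099 0.0195]
clamp_seat 0.51 [329.8, 339.2] [ 0.5529 -0.183   0.0346]
block_old_center 0.73 [276.7, 241.8] [ 0.5228 -0.0771  0.011 ]
block_old_center 0.38 [467.5, 430.9] [ 0.6106 -0.0264  0.3456]
jaw 0.97 [318.9, 26.9] [0.6034 0.079  0.1586]
cl [  276     0    87   242 13148] [592.7  26.4] [141.8  50.2] 78.0 z 0.153994571473761 0.16751226174872139
blk [294   0  50  14 622] [605.7  87.6] [ 6. 26.] 77.1 z 0.16290482495539832 0.16562386648950606
blk [295  27  49  14 593] [602.9  74.5] [ 7.  25.9] 77.8 z 0.16445553824506565 0.16751226174872139
blk [298  92  10  28 196] [585.4  40.7] [14.7  4.9] 79.6 z 0.16165520795107038 0.1642223086896649
blk [334  93   9  26 190] [605.1  36.3] [13.5  4.6] 78.0 z 0.16168384544818154 0.16364039488994925
dark [ 277    0   48  127 2393] [589.1  64. ] [69.3 27.2] 78.5 z 0.1406279345836125 0.16102603332680748
dark [326  73  27  51 445] [606.7  40.4] [27.8 15. ] 74.2 z 0.1403089084940372 0.1593648542939028
dark [304 215  37  26 913] [579.8 -33.9] [15.5 23. ] 77.4 z 0.15737517386615035 0.1604918163949925
t 4.08 pos [ 0.579  -0.0365  0.2703] yaw -12.8 F [ 0.0042 -0.4759 -0.2357] w 0.999 | off [ 0.3 -0.2  1.6] len 2 twist -0.3
```

View pics/w2.png

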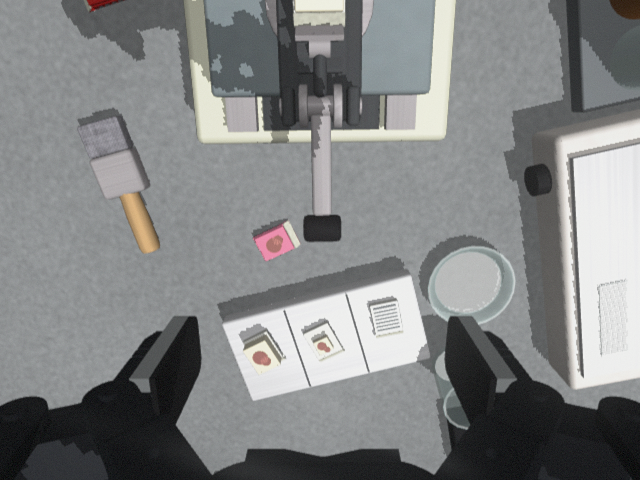

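Call:
{"op": "send_rows", "data": {
  "grip": [0,0,0,0,0],
  "offset": [
    [30,0,-1],
    [65,0,-1],
    [100,0,-1],
    [125,0,-1],
    [137,0,-1]
  ],
  "twist": [-0.7,-0.7,-0.7,-0.7,-0.7]
}}

```text
clock: 4.5
position: [0.5774, -0.0356, 0.1297]
ee_rot: [-0.549, -0.446, 0.551, -0.443]
ft_force: [-0.4, -0.4, -0.0]
grip_width: 1.003
```

Call:
{"op": "send_rows", "data": {
  "grip": [150,255,255,255,255],
  "offset": [
    [0,0,0],
    [0,0,0],
    [0,0,0],
    [0,0,0],
    [0,0,0]
  ],
  "twist": [0,0,0,0,0],
  "newtons": 40
}}

```text
clock: 4.92
position: [0.5801, -0.0356, 0.1349]
ee_rot: [0.551, 0.444, -0.549, 0.445]
ft_force: [-3.3, 1.4, 4.8]
grip_width: 0.298
```

Call:
{"op": "send_rows", "data": {
  "grip": [255,255,255,255,255],
  "offset": [
    [0,0,0],
    [0,0,0],
    [0,0,0],
    [0,0,0],
    [0,0,0]
  ],
  "twist": [0,0,0,0,0]
}}

```text
clock: 5.33
position: [0.5792, -0.0354, 0.1349]
ee_rot: [-0.55, -0.444, 0.55, -0.445]
ft_force: [-6.6, 0.6, 9.5]
grip_width: 0.27
```

```bash
python3 - <<'E'
from h import *
o=monitor.get_obs();im,d=grab('wrist','w3')
plan([.5795,-.035,.133],-12.1)
E
```

```text
t 5.38 pos [ 0.5792 -0.0354  0.1349] yaw -12.11 F [-6.8261  1.0137  9.2777] w 0.266 | off [ 1.9  0.2 -0.4] len 2 twist -0.01
```

View pics/w3.png

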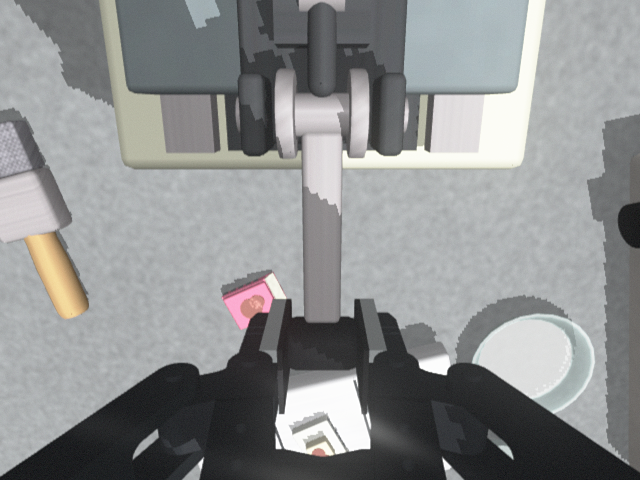

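Call:
{"op": "send_rows", "data": {
  "grip": [255,255,255,255,255],
  "offset": [
    [-11,0,-1],
    [-22,0,-3],
    [-32.5,0,-7.5],
    [-42,0,-13],
    [-51,0,-20]
  ],
  "twist": [0,0,0,0,0]
}}

```text
clock: 5.8
position: [0.5834, -0.015, 0.1861]
ee_rot: [0.55, 0.445, -0.55, 0.445]
ft_force: [-2.9, 4.4, -1.6]
grip_width: 0.27
```

Call:
{"op": "send_rows", "data": {
  "grip": [255,255,255,255,255],
  "offset": [
    [-7.5,0,-8.5],
    [-14,0,-17.5],
    [-19,0,-27.5],
    [-22,0,-38.5],
    [-23.5,0,-49.5]
  ],
  "twist": [0,0,0,0,0]
}}

```text
clock: 6.22
position: [0.5938, 0.033, 0.2089]
ee_rot: [-0.55, -0.444, 0.55, -0.445]
ft_force: [-6.2, -1.5, 1.0]
grip_width: 0.268
```

Call:
{"op": "send_rows", "data": {
  "grip": [255,255,255,255,255],
  "offset": [
    [0,0,0],
    [0,0,0],
    [0,0,0],
    [0,0,0],
    [0,0,0]
  ],
  "twist": [0,0,0,0,0]
}}

```text
clock: 6.63
position: [0.5939, 0.0334, 0.2087]
ee_rot: [0.55, 0.445, -0.549, 0.445]
ft_force: [-5.8, 2.6, 6.9]
grip_width: 0.27
```

```bash
python3 - <<'E'
from h import *
o=monitor.get_obs();im,d=grab('wrist','w4')
K,T=T_cam('wrist',o)
plan([.5795,-.035,.133],-12.1)
E
```

```text
t 6.68 pos [0.5939 0.0334 0.2088] yaw -12.06 F [-5.7163  2.9682  7.4419] w 0.269 | off [75.7  0.2 70. ] len 103 twist 0.04
```

View pics/w4.png

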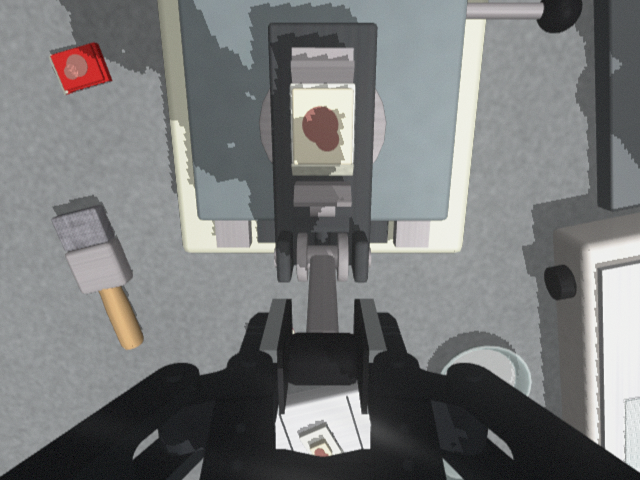

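```bash
python3 - <<'E'
from h import *
im=cv2.imread('pics/w4.png');d=np.load('pics/w4.npy')
K,T=T_cam('wrist'); C=cloud(K,T,d);Z=C[...,2]
def rect(m,name,mn=100):
    n,l,st,ce=cv2.connectedComponentsWithStats(m.astype(np.uint8))
    for i in range(1,n):
        if st[i,4]<mn: continue
        P=C[l==i]; r=cv2.minAreaRect((P[:,:2]*1000).astype(np.float32)); print(name,st[i],np.round(r[0],1),np.round(r[1],1),round(r[2],1),'z',np.median(P[:,2]),P[:,2].max())
reg=np.zeros(Z.shape,bool);reg[10:280,250:400]=1
for a,b in [(.125,.149),(.1535,.18),(.1605,.1642),(.1642,.18)]: rect(reg&(Z>a)&(Z<b),(a,b))
u=np.array([np.cos(np.radians(77.9)),np.sin(np.radians(77.9))]);v=np.array([-u[1],u[0]])
s=(C[...,:2]-np.array([.6082,.0985]))*1000
sx=s@u; sy=s@v
col=318
for r in range(20,290,4): print(r,sx[r,col].round(1),sy[r,col].round(1),(Z[r,col]*1000).round(1),im[r,col])
E
```

```text
(0.125, 0.149) [  268    23   109   250 11518] [605.7  86.9] [117.9  50.4] 78.0 z 0.1399244140477136 0.1489823543474036
(0.1535, 0.18) [ 289   48   67  128 8081] [609.6 105.6] [54.2 28.8] 78.1 z 0.1626830369197158 0.16800409809186762
(0.1535, 0.18) [ 293  184   59   33 1508] [601.5  67.6] [15.9 26.1] 78.4 z 0.1617675884599349 0.1673814621613639
(0.1535, 0.18) [ 296  237   53   43 1738] [595.3  39. ] [21.6 25. ] 77.6 z 0.161167196666688 0.1792207354618577
(0.1535, 0.18) [274 238  18  42 624] [576.1  43.3] [20.2  8.5] 78.1 z 0.15844514127897877 0.16041855475842817
(0.1535, 0.18) [353 238  18  42 624] [614.6  34.9] [20.9  8.5] 77.7 z 0.15848344322748512 0.16081285870924011
(0.1605, 0.1642) [291  68  63  13 463] [612.9 121.5] [ 4.3 26. ] 79.1 z 0.16237086876564416 0.1641978935743384
(0.1605, 0.1642) [ 292   89   62   76 4320] [608.7 100.5] [31.6 26.4] 77.8 z 0.1630160906014975 0.1641990100111407
(0.1605, 0.1642) [294 189  57  12 428] [602.4  71.9] [ 4.4 25.5] 78.0 z 0.1623059554580709 0.16418534214703875
(0.1605, 0.1642) [296 249  11  29 239] [585.5  40.9] [14.4  4.9] 78.0 z 0.1617441423
[... 1938 characters left out ...]
11]
204 -31.1 1.9 164.7 [94 93 94]
208 -34.9 2.0 156.6 [109 108 112]
212 -37.3 2.0 154.6 [133 131 135]
216 -39.8 2.1 152.4 [110 108 110]
220 -42.1 2.1 151.4 [67 66 66]
224 -44.0 2.1 152.0 [82 80 78]
228 -45.9 2.1 152.3 [86 82 81]
232 -48.9 2.1 149.2 [72 71 69]
236 -51.4 2.1 147.7 [66 61 62]
240 -54.1 2.2 146.0 [51 50 53]
244 -56.1 2.2 146.3 [50 50 50]
248 -56.5 2.1 151.6 [100 100 103]
252 -57.9 2.1 153.6 [113 110 113]
256 -58.6 2.1 157.3 [90 88 91]
260 -59.3 2.0 161.1 [91 92 94]
264 -60.1 2.0 164.4 [89 87 91]
268 -60.8 2.0 167.9 [91 91 95]
272 -61.0 1.9 172.4 [90 87 91]
276 -61.6 1.9 175.5 [91 90 92]
280 -62.2 1.9 178.6 [90 92 91]
284 -62.4 1.8 182.6 [91 90 90]
288 -63.0 1.8 185.6 [91 90 90]
```

Call:
{"op": "send_rows", "data": {
  "grip": [100,0,0,0,0],
  "offset": [
    [0,0,0],
    [0,0,0],
    [0,0,0],
    [0,0,0],
    [0,0,0]
  ],
  "twist": [0,0,0,0,0]
}}

```text
clock: 7.1
position: [0.594, 0.0322, 0.2078]
ee_rot: [0.55, 0.444, -0.55, 0.445]
ft_force: [-0.1, -0.2, -1.2]
grip_width: 0.96
```

Call:
{"op": "send_rows", "data": {
  "grip": [0,0,0,0,0],
  "offset": [
    [-20,0,0],
    [-45,0,0],
    [-63,0,-15],
    [-63,0,-45],
    [-63,0,-68]
  ],
  "twist": [0,0,0,0,0]
}}

```text
clock: 7.52
position: [0.609, 0.1, 0.2724]
ee_rot: [0.551, 0.444, -0.549, 0.445]
ft_force: [0.1, 1.7, -1.0]
grip_width: 0.999
```

Call:
{"op": "send_rows", "data": {
  "grip": [0,0,0,0,0],
  "offset": [
    [0,0,0],
    [0,0,0],
    [0,0,0],
    [0,0,0],
    [0,0,0]
  ],
  "twist": [0,0,0,0,0]
}}

```text
clock: 7.93
position: [0.6082, 0.0976, 0.2708]
ee_rot: [-0.55, -0.444, 0.55, -0.444]
ft_force: [-1.3, -1.3, 0.0]
grip_width: 0.994
```

```bash
python3 - <<'E'
from h import *
o=monitor.get_obs();im,d=grab('wrist','w5')
plan([.6085,.1002,.149],-12.1)
E
```

```text
t 7.98 pos [0.6082 0.0978 0.2708] yaw -12.19 F [-0.0902  0.1735  0.949 ] w 0.998 | off [121.8  -0.2  -2.5] len 122 twist -0.09
```

View pics/w5.png

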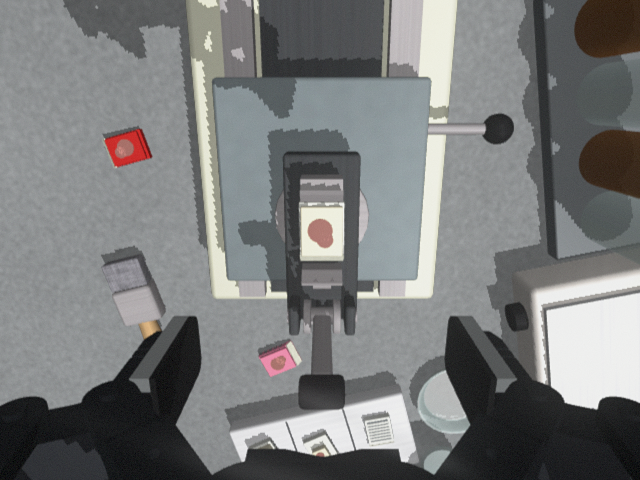

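Call:
{"op": "send_rows", "data": {
  "grip": [60,60,60,60,60],
  "offset": [
    [30,0,-2.5],
    [60,0,-2.5],
    [88,0,-2.5],
    [108,0,-2.5],
    [120,0,-2.5]
  ],
  "twist": [0,0,0,0,0]
}}

```text
clock: 8.4
position: [0.6076, 0.1003, 0.1481]
ee_rot: [-0.549, -0.445, 0.551, -0.444]
ft_force: [-0.8, -0.2, 0.6]
grip_width: 0.769
```

Call:
{"op": "send_rows", "data": {
  "grip": [60,60,60,60,60],
  "offset": [
    [1,0,0],
    [1,0,0],
    [1,0,0],
    [1,0,0],
    [1,0,0]
  ],
  "twist": [0,0,0,0,0]
}}

```text
clock: 8.82
position: [0.6093, 0.1015, 0.1512]
ee_rot: [0.551, 0.444, -0.549, 0.445]
ft_force: [-0.1, 0.5, 0.4]
grip_width: 0.765
```

```bash
python3 - <<'E'
from h import *
o=monitor.get_obs();im,d=grab('wrist','w6')
plan([.6085,.1002,.149],-12.1)
E
```

```text
t 8.87 pos [0.6091 0.1015 0.1509] yaw -12.11 F [ 0.877  -0.5557 -0.1104] w 0.769 | off [ 1.9 -0.4  1.4] len 2 twist -0.01
```

View pics/w6.png

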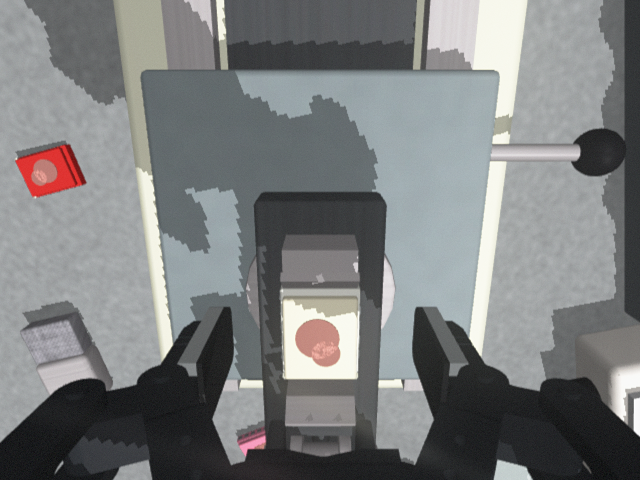

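Call:
{"op": "send_rows", "data": {
  "grip": [110,140,170,255,255],
  "offset": [
    [1.5,0,1],
    [1.5,0,1],
    [1.5,0,1],
    [1.5,0,1],
    [1.5,0,1]
  ],
  "twist": [0,0,0,0,0],
  "newtons": 35
}}

```text
clock: 9.28
position: [0.6085, 0.1003, 0.1485]
ee_rot: [0.55, 0.444, -0.55, 0.445]
ft_force: [-0.0, -0.8, 1.5]
grip_width: 0.315
```

Call:
{"op": "send_rows", "data": {
  "grip": [255,255,255,255,255],
  "offset": [
    [0,0,0],
    [0,0,0],
    [0,0,0],
    [0,0,0],
    [0,0,0]
  ],
  "twist": [0,0,0,0,0]
}}

```text
clock: 9.7
position: [0.6085, 0.1002, 0.1485]
ee_rot: [0.55, 0.444, -0.55, 0.445]
ft_force: [-1.1, -1.9, 3.9]
grip_width: 0.318
```

```bash
python3 - <<'E'
from h import *
o=monitor.get_obs();im,d=grab('wrist','w7')
plan([.6085,.1002,.149],-12.1)
E
```

```text
t 9.75 pos [0.6085 0.1003 0.1485] yaw -12.11 F [-1.307  -2.0681  4.4766] w 0.317 | off [-0.5  0.   0.1] len 1 twist -0.01
```

View pics/w7.png

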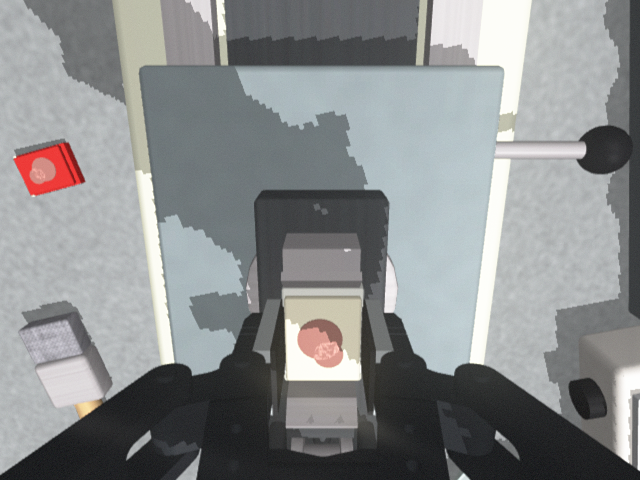

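Call:
{"op": "send_rows", "data": {
  "grip": [255,255,255,255,255],
  "offset": [
    [-8,0,0],
    [-30,0,0],
    [-65,0,0],
    [-100,0,0],
    [-120,0,0]
  ],
  "twist": [0,0,0,0,0]
}}

```text
clock: 10.17
position: [0.609, 0.1012, 0.2726]
ee_rot: [0.551, 0.444, -0.549, 0.445]
ft_force: [1.3, 0.7, -0.4]
grip_width: 0.317
```

```bash
python3 - <<'E'
from h import *
o=monitor.get_obs();im,d=grab('wrist','w8')
plan([.507,-.4466,.1],-5)
E
```

```text
t 10.22 pos [0.61   0.1015 0.2757] yaw -12.08 F [ 0.1906 -0.2408  2.8938] w 0.316 | off [173.9  12.6 558.1] len 585 twist -7.08
```

View pics/w8.png

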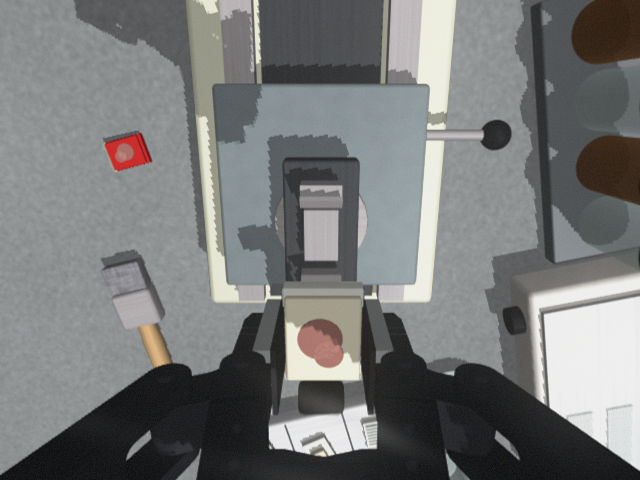

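Call:
{"op": "send_rows", "data": {
  "grip": [255,255,255,255,255],
  "offset": [
    [0,0,20],
    [0,1,56],
    [0,2,96],
    [0,3,136],
    [0,4,176]
  ],
  "twist": [0,0,0,0,0]
}}

```text
clock: 10.63
position: [0.5747, -0.0738, 0.2684]
ee_rot: [0.55, 0.445, -0.55, 0.445]
ft_force: [0.7, -0.5, 0.6]
grip_width: 0.316
```

Call:
{"op": "send_rows", "data": {
  "grip": [255,255,255,255,255],
  "offset": [
    [5,1,40],
    [15,2,79],
    [25,3,117],
    [35,4,155],
    [45,5,193]
  ],
  "twist": [0,0,0,0,0]
}}

```text
clock: 11.05
position: [0.5392, -0.2638, 0.223]
ee_rot: [0.55, 0.445, -0.55, 0.445]
ft_force: [0.1, -0.0, 0.6]
grip_width: 0.318
```

```bash
python3 - <<'E'
from h import *
plan([.507,-.4466,.1],-5)
E
```

```text
t 11.05 pos [ 0.5392 -0.2638  0.223 ] yaw -12.08 F [ 0.106  -0.0032  0.6219] w 0.318 | off [123.    6.8 185.5] len 223 twist -7.08
```

Call:
{"op": "send_rows", "data": {
  "grip": [255,255,255,255,255],
  "offset": [
    [10,2,38],
    [25,3,76],
    [45,4,114],
    [60,6,150],
    [70,7,180]
  ],
  "twist": [-1,-3,-5,-7,-7]
}}

```text
clock: 11.47
position: [0.5071, -0.4422, 0.1511]
ee_rot: [-0.521, -0.478, 0.522, -0.477]
ft_force: [-0.0, 0.5, -0.4]
grip_width: 0.316
```

Call:
{"op": "send_rows", "data": {
  "grip": [255,255,255,255,255],
  "offset": [
    [0,0,4],
    [0,0,4],
    [0,0,4],
    [0,0,4],
    [0,0,4]
  ],
  "twist": [0,0,0,0,0]
}}

```text
clock: 11.88
position: [0.5099, -0.4421, 0.1542]
ee_rot: [0.521, 0.478, -0.521, 0.478]
ft_force: [0.1, -0.1, -0.3]
grip_width: 0.316
```

```bash
python3 - <<'E'
from h import *
o=monitor.get_obs();im,d=grab('wrist','w9');grab('top','t9')
plan([.507,-.4466,.1],-5)
E
```

```text
t 11.98 pos [ 0.5094 -0.4426  0.154 ] yaw -5.0 F [ 0.3944 -0.1703 -0.9389] w 0.316 | off [54.  -2.1  4.1] len 54 twist -0.0
```

View pics/w9.png

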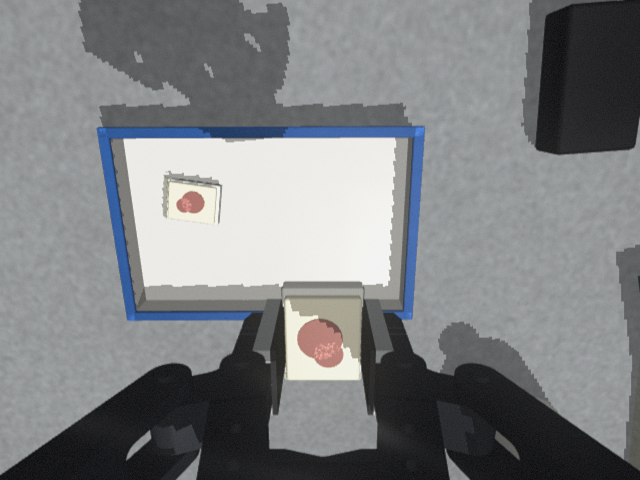

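View pics/t9.png

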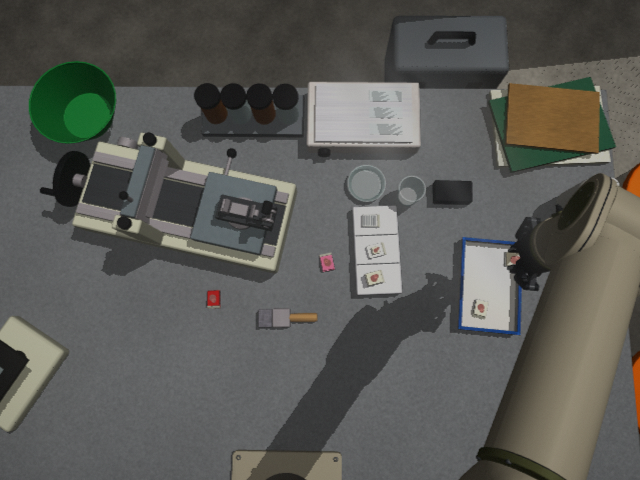

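```bash
python3 - <<'E'
from h import *
d=np.load('pics/w9.npy');im=cv2.imread('pics/w9.png')
K,T=T_cam('wrist'); C=cloud(K,T,d);Z=C[...,2]
m=(im[...,0]>120)&(im[...,2]<80)&(Z<.05)
P=C[m]; print(cv2.minAreaRect((P[:,:2]*1000).astype(np.float32)),np.median(P[:,2]))
for v,u in [(128,105),(128,420),(315,130),(315,405),(220,300),(200,190)]: print(u,v,C[v,u])
m=(im.min(2)>200)&(Z<.01)&(Z>-.01);print(np.median(Z[m]))
K,T=T_cam('top');print(proj(K,T,[.5094,-.4426,.165]), proj(K,T,[.4722,-.4436,.024]))
E
```

```text
((466.4139099121094, -440.69732666015625), (133.3665771484375, 214.258544921875), 85.28641510009766) 0.025749142314700713
105 128 [ 0.3813 -0.3669  0.0251]
420 128 [ 0.5756 -0.3838  0.0269]
130 315 [ 0.3675 -0.4956  0.0242]
405 315 [ 0.5628 -0.5115  0.0267]
300 220 [ 0.4942 -0.4415  0.0047]
190 200 [ 0.4221 -0.4184  0.0148]
0.0037836474219378746
[512.962  259.5462] [490.6365 284.7221]
```

Call:
{"op": "send_rows", "data": {
  "grip": [255,255,255,255,255],
  "offset": [
    [35,0,0],
    [75,0,0],
    [110,0,0],
    [130,0,0],
    [140,0,0]
  ],
  "twist": [0,0,0,0,0]
}}

```text
clock: 12.4
position: [0.5073, -0.442, 0.01]
ee_rot: [-0.521, -0.479, 0.522, -0.476]
ft_force: [-0.1, -1.0, 0.2]
grip_width: 0.318
```

Call:
{"op": "send_rows", "data": {
  "grip": [255,255,255,255,255],
  "offset": [
    [2,0,0],
    [4,0,0],
    [6,0,0],
    [7,0,0],
    [8,0,0]
  ],
  "twist": [0,0,0,0,0]
}}

```text
clock: 12.82
position: [0.5093, -0.4443, 0.0068]
ee_rot: [0.522, 0.476, -0.522, 0.478]
ft_force: [-0.0, -0.4, -1.0]
grip_width: 0.313
```

Call:
{"op": "send_rows", "data": {
  "grip": [255,255,255,255,255],
  "offset": [
    [0,0,0],
    [0,0,0],
    [0,0,0],
    [0,0,0],
    [0,0,0]
  ],
  "twist": [0,0,0,0,0]
}}

```text
clock: 13.23
position: [0.5086, -0.4438, 0.0054]
ee_rot: [-0.522, -0.477, 0.522, -0.477]
ft_force: [0.4, -0.5, -0.8]
grip_width: 0.317
```

```bash
python3 - <<'E'
from h import *
o=monitor.get_obs();im,d=grab('wrist','w10')
plan([.5094,-.4426,.0005],-5)
E
```

```text
t 13.28 pos [ 0.5086 -0.4438  0.0054] yaw -5.1 F [ 0.4319  0.4783 -0.2075] w 0.315 | off [ 4.9  0.7 -1.3] len 5 twist -0.1
```

View pics/w10.png

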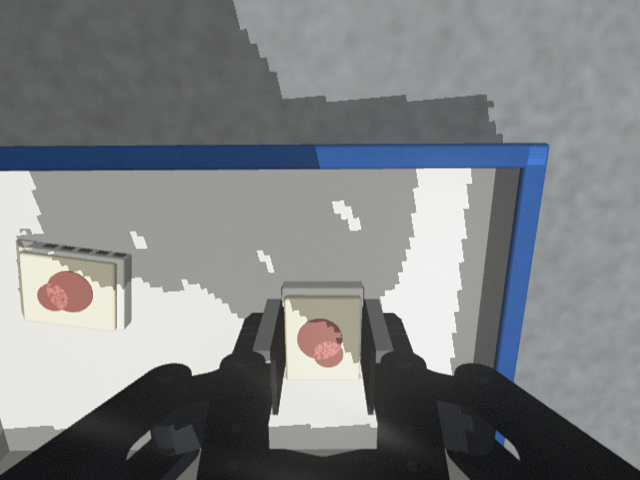

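Call:
{"op": "send_rows", "data": {
  "grip": [255,255,255,255,255],
  "offset": [
    [1,0,0],
    [2,0,0],
    [3,0,0],
    [3,0,0],
    [3,0,0]
  ],
  "twist": [0,0,0,0,0]
}}

```text
clock: 13.7
position: [0.5088, -0.4439, 0.0041]
ee_rot: [-0.522, -0.477, 0.522, -0.477]
ft_force: [-5.4, 4.4, 16.4]
grip_width: 0.312
```

Call:
{"op": "send_rows", "data": {
  "grip": [255,255,255,255,255],
  "offset": [
    [0.5,0,0],
    [1,0,0],
    [1,0,0],
    [1,0,0],
    [1,0,0]
  ],
  "twist": [0,0,0,0,0]
}}

```text
clock: 14.12
position: [0.5088, -0.4439, 0.004]
ee_rot: [-0.522, -0.477, 0.522, -0.477]
ft_force: [-9.1, 6.8, 23.8]
grip_width: 0.316
```

Call:
{"op": "send_rows", "data": {
  "grip": [255,255,255,255,255],
  "offset": [
    [0.5,0,0],
    [1,0,0],
    [1,0,0],
    [1,0,0],
    [1,0,0]
  ],
  "twist": [0,0,0,0,0]
}}

```text
clock: 14.53
position: [0.5088, -0.4439, 0.0039]
ee_rot: [-0.522, -0.477, 0.522, -0.477]
ft_force: [-12.3, 9.2, 31.1]
grip_width: 0.318
```

Call:
{"op": "send_rows", "data": {
  "grip": [255,255,255,255,255],
  "offset": [
    [-2,0,0],
    [-4,0,0],
    [-4,0,0],
    [-4,0,0],
    [-4,0,0]
  ],
  "twist": [0,0,0,0,0]
}}

```text
clock: 14.95
position: [0.5086, -0.4438, 0.0041]
ee_rot: [-0.522, -0.477, 0.522, -0.477]
ft_force: [-0.3, -0.5, 0.7]
grip_width: 0.315
```

Call:
{"op": "send_rows", "data": {
  "grip": [165,160,150,130,120],
  "offset": [
    [0,0,0],
    [0,0,0],
    [0,0,0],
    [0,0,0],
    [0,0,0]
  ],
  "twist": [0,0,0,0,0]
}}

```text
clock: 15.37
position: [0.5086, -0.4437, 0.0042]
ee_rot: [0.522, 0.477, -0.522, 0.477]
ft_force: [0.0, -0.5, 0.8]
grip_width: 0.529
```

```bash
python3 - <<'E'
from h import *
o=monitor.get_obs();im,d=grab('wrist','w11')
plan([.5094,-.4426,.0005],-5)
E
```

```text
t 15.42 pos [ 0.5086 -0.4437  0.0042] yaw -5.1 F [ 0.042  -0.1239 -0.7332] w 0.53 | off [ 3.7  0.7 -1.2] len 4 twist -0.1
```

View pics/w11.png

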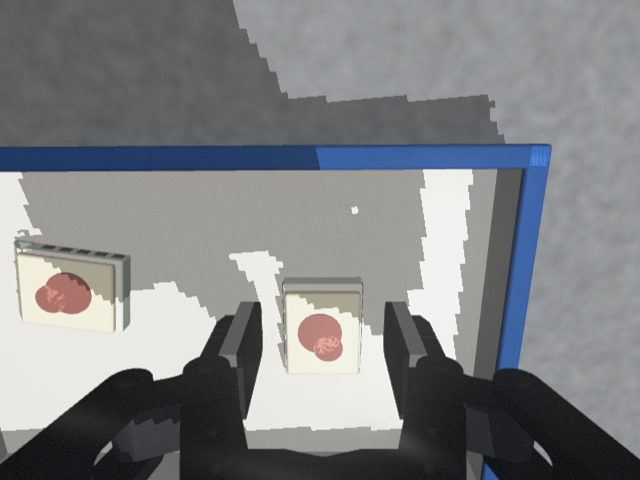

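Call:
{"op": "send_rows", "data": {
  "grip": [120,120,120,60,0],
  "offset": [
    [-20,0,0],
    [-60,0,0],
    [-100,0,0],
    [-140,0,0],
    [-180,0,0]
  ],
  "twist": [0,0,0,0,0]
}}

```text
clock: 15.83
position: [0.5084, -0.4435, 0.1864]
ee_rot: [0.522, 0.477, -0.522, 0.477]
ft_force: [0.4, -1.5, 0.4]
grip_width: 0.793
```

Call:
{"op": "send_rows", "data": {
  "grip": [0,0,0,0,0],
  "offset": [
    [-10,-2,-35],
    [-20,-5,-70],
    [-30,-9,-105],
    [-40,-12,-140],
    [-45,-13,-165]
  ],
  "twist": [-4,-8,-12,-16,-20]
}}

```text
clock: 16.25
position: [0.5108, -0.2749, 0.231]
ee_rot: [0.429, 0.561, -0.429, 0.562]
ft_force: [0.8, 1.3, 1.4]
grip_width: 1.0
```

Call:
{"op": "send_rows", "data": {
  "grip": [0,0,0,0,0],
  "offset": [
    [0,0,0],
    [0,0,0],
    [0,0,0],
    [0,0,0],
    [0,0,0]
  ],
  "twist": [0,0,0,0,0]
}}

```text
clock: 16.67
position: [0.5099, -0.2794, 0.2288]
ee_rot: [0.432, 0.56, -0.432, 0.56]
ft_force: [0.3, -0.2, -0.0]
grip_width: 1.001
```

```bash
python3 - <<'E'
from h import *
o=monitor.get_obs();im,d=grab('wrist','w12');t,dt=grab('top','t12')
K,T=T_cam('wrist',o); C=cloud(K,T,d);Z=C[...,2]
def rect(m,name,mn=100):
    n,l,st,ce=cv2.connectedComponentsWithStats(m.astype(np.uint8))
    for i in range(1,n):
        if st[i,4]<mn: continue
        P=C[l==i]; r=cv2.minAreaRect((P[:,:2]*1000).astype(np.float32)); print(name,st[i],np.round(r[0],1),np.round(r[1],1),round(r[2],1),'z',np.median(P[:,2]),P[:,2].max())
reg=np.zeros(Z.shape,bool);reg[:330]=1
reg&=(C[...,1]>-.26)&(C[...,1]<-.12)
rect(reg&(Z>.029)&(Z<.09),'cas')
rect(reg&(Z>.042)&(Z<.09),'wax')
for x in viewer.spot_point('block_new_center','wrist')[:2]: print(x)
plan([.483,-.187,.1],13)
cv2.imwrite('pics/t12c.png',cv2.resize(t[220:350,420:560],None,fx=5,fy=5))
E
```

```text
cas [ 301   47   39   58 2115] [ 483.8 -184.3] [28.1 40.2] 15.6 z 0.04591443572853704 0.04868900116143032
cas [ 379   76   39   55 1988] [ 545.9 -188.5] [28.5 39.4] 15.6 z 0.033364994747715954 0.04223087839837397
cas [ 460   81   54   62 2024] [ 613.2 -176.9] [40.2 28.9] 89.9 z 0.033276280401299235 0.03619368258100125
cas [ 492  206   91   51 1986] [ 677.2 -247.2] [58.6 25.6] 0.0 z 0.05695143974674946 0.07201709514786875
wax [ 302   48   37   48 1721] [ 483.4 -182.5] [25.6 31.8] 15.4 z 0.04615417564477259 0.04868900116143032
wax [ 496  208   87   49 1569] [ 677.2 -247.2] [58.6 25.6] 0.0 z 0.06169353743590972 0.07201709514786875
{'position': [319.9, 74.1], 'score': 0.89}
{'position': [193.1, 315.9], 'score': 0.24}
t 16.82 pos [ 0.5102 -0.2788  0.2289] yaw 14.84 F [-0.2317  0.1401  0.3266] w 0.999 | off [129.   -2.7 -95.7] len 161 twist 1.84
```

View pics/w12.png

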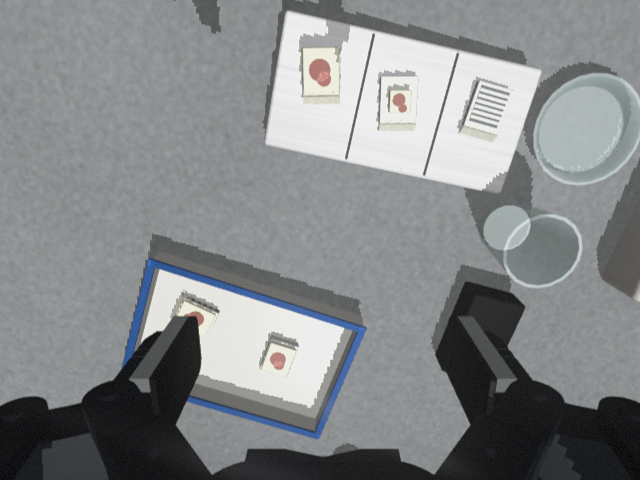

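View pics/t12c.png

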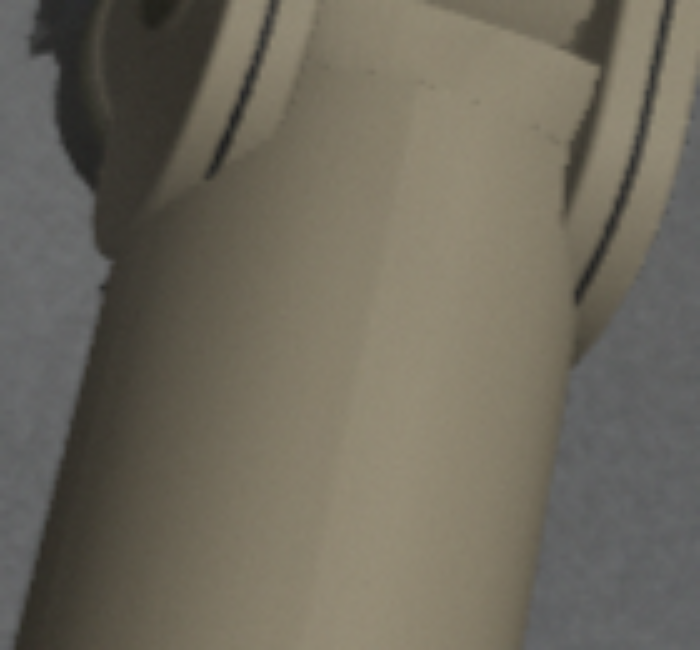

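```bash
python3 - <<'E'
from h import *
plan([.4837,-.1838,.08],15.5)
E
```

```text
t 16.82 pos [ 0.5102 -0.2788  0.2289] yaw 14.84 F [-0.2317  0.1401  0.3266] w 0.999 | off [149.   -1.2 -98.6] len 179 twist -0.66
```

Call:
{"op": "send_rows", "data": {
  "grip": [120,120,120,120,120],
  "offset": [
    [10,0,-35],
    [40,-0.5,-70],
    [80,-1,-95],
    [115,-1.2,-98.5],
    [140,-1.2,-98.5]
  ],
  "twist": [-0.7,-0.7,-0.7,-0.7,-0.7]
}}

```text
clock: 17.23
position: [0.4824, -0.1807, 0.0867]
ee_rot: [0.427, 0.564, -0.427, 0.563]
ft_force: [0.9, -0.1, -0.3]
grip_width: 0.532
```

Call:
{"op": "send_rows", "data": {
  "grip": [120,120,120,120,120],
  "offset": [
    [0,0,0],
    [0,0,0],
    [0,0,0],
    [0,0,0],
    [0,0,0]
  ],
  "twist": [0,0,0,0,0]
}}

```text
clock: 17.65
position: [0.485, -0.1842, 0.0911]
ee_rot: [0.428, 0.562, -0.428, 0.564]
ft_force: [-0.5, 0.6, 0.8]
grip_width: 0.533
```

```bash
python3 - <<'E'
from h import *
o=monitor.get_obs();im,d=grab('wrist','w13')
K,T=T_cam('wrist',o); C=cloud(K,T,d);Z=C[...,2]
def rect(m,name,mn=100):
    n,l,st,ce=cv2.connectedComponentsWithStats(m.astype(np.uint8))
    for i in range(1,n):
        if st[i,4]<mn: continue
        P=C[l==i]; r=cv2.minAreaRect((P[:,:2]*1000).astype(np.float32)); print(name,st[i],np.round(r[0],1),np.round(r[1],1),round(r[2],1),'z',np.median(P[:,2]),P[:,2].max())
reg=(C[...,1]>-.26)&(C[...,1]<-.12)
rect(reg&(Z>.029)&(Z<.06),'cas')
rect(reg&(Z>.042)&(Z<.06),'wax')
plan([.4837,-.1838,.028],15.5)
E
```

```text
cas [ 290  225   58   76 4181] [ 483.1 -181.1] [28.8 34.1] 15.6 z 0.04580966849315826 0.048227965172981724
cas [ 402  264   60   68 3174] [ 545.6 -188. ] [28.7 39.5] 14.8 z 0.033291142964187156 0.04204911028453642
cas [ 517  271   83   76 3764] [ 613.1 -176.2] [30.1 39.6] 1.0 z 0.033145757768839074 0.03584090134094392
cas [599 424  41  35 468] [ 680.3 -237.8] [ 4.5 21.3] 85.6 z 0.039159331245074036 0.0554144315105472
wax [ 291  236   56   65 3464] [ 483.4 -182. ] [26.1 32.2] 15.5 z 0.04597576992204877 0.048227965172981724
wax [617 440  23  19 178] [ 677.3 -236.6] [ 2.5 14.1] 86.4 z 0.04675676674457151 0.0554144315105472
t 17.7 pos [ 0.4848 -0.184   0.0908] yaw 15.56 F [-0.3057  0.0043 -0.1652] w 0.533 | off [62.8 -1.1 -0.6] len 63 twist 0.06
```

View pics/w13.png

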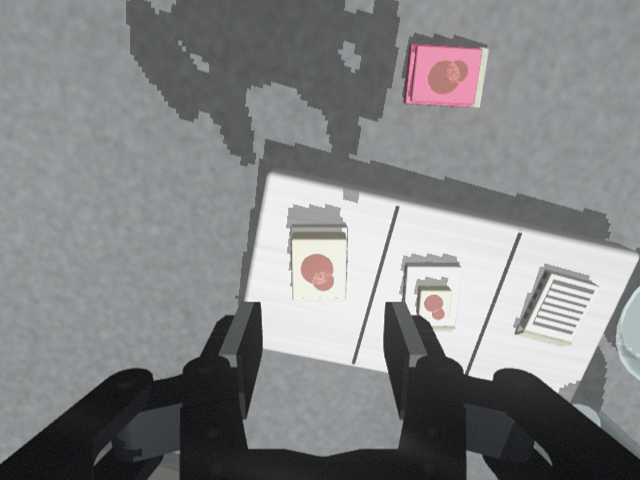

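Call:
{"op": "send_rows", "data": {
  "grip": [120,120,120,120,120],
  "offset": [
    [15,-0.8,0],
    [35,-0.8,0],
    [50,-0.8,0],
    [58,-0.8,0],
    [61,-0.8,0]
  ],
  "twist": [0,0,0,0,0]
}}

```text
clock: 18.12
position: [0.4827, -0.1836, 0.0277]
ee_rot: [0.427, 0.564, -0.428, 0.563]
ft_force: [0.7, -0.6, 0.4]
grip_width: 0.53
```

Call:
{"op": "send_rows", "data": {
  "grip": [120,120,120,120,120],
  "offset": [
    [0,0,0],
    [0,0,0],
    [0,0,0],
    [0,0,0],
    [0,0,0]
  ],
  "twist": [0,0,0,0,0]
}}

```text
clock: 18.53
position: [0.4835, -0.1838, 0.0289]
ee_rot: [0.428, 0.563, -0.427, 0.564]
ft_force: [0.3, -0.0, 0.0]
grip_width: 0.531
```

```bash
python3 - <<'E'
from h import *
plan([.4839,-.1841,.028],15.5)
E
```

```text
t 18.53 pos [ 0.4835 -0.1838  0.0289] yaw 15.59 F [ 0.32   -0.0259  0.0013] w 0.531 | off [0.9 0.3 0.4] len 1 twist 0.09
```

Close on the block.

Call:
{"op": "send_rows", "data": {
  "grip": [150,165,180,255,255],
  "offset": [
    [0,0.3,0.4],
    [0,0.3,0.4],
    [0,0.3,0.4],
    [0,0.3,0.4],
    [0,0.3,0.4]
  ],
  "twist": [0,0,0,0,0],
  "newtons": 35
}}

```text
clock: 18.95
position: [0.4837, -0.184, 0.0287]
ee_rot: [0.428, 0.563, -0.428, 0.563]
ft_force: [-1.4, 0.1, 5.5]
grip_width: 0.312
```

Call:
{"op": "send_rows", "data": {
  "grip": [255,255,255,255,255],
  "offset": [
    [0,0,0],
    [0,0,0],
    [0,0,0],
    [0,0,0],
    [0,0,0]
  ],
  "twist": [0,0,0,0,0]
}}

```text
clock: 19.37
position: [0.4836, -0.184, 0.0287]
ee_rot: [0.428, 0.563, -0.428, 0.563]
ft_force: [-2.0, 0.5, 6.6]
grip_width: 0.313
```

```bash
python3 - <<'E'
from h import *
grab('wrist','w14')
plan([.4839,-.1841,.028],15.5)
E
```

```text
t 19.42 pos [ 0.4837 -0.184   0.0287] yaw 15.6 F [-1.2689 -0.9642  5.615 ] w 0.309 | off [0.7 0.2 0.2] len 1 twist 0.1
```

View pics/w14.png

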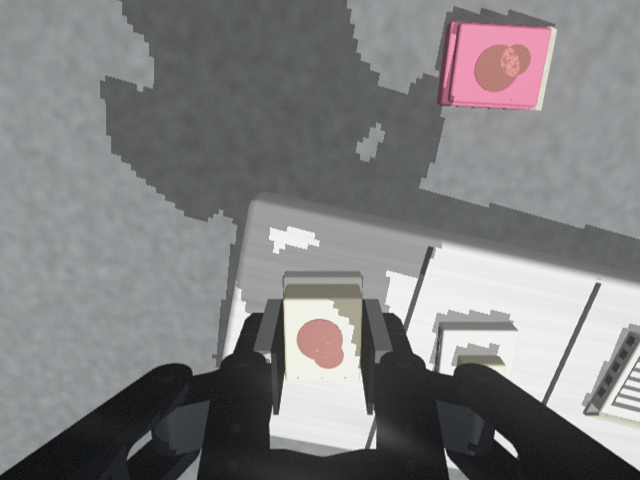

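Call:
{"op": "send_rows", "data": {
  "grip": [255,255,255,255,255],
  "offset": [
    [-10,0,0],
    [-45,0,0],
    [-85,0,0],
    [-125,0,0],
    [-165,0,0]
  ],
  "twist": [0,0,0,0,0]
}}

```text
clock: 19.83
position: [0.483, -0.1834, 0.1957]
ee_rot: [0.427, 0.563, -0.427, 0.563]
ft_force: [0.9, -1.3, -1.0]
grip_width: 0.311
```

Call:
{"op": "send_rows", "data": {
  "grip": [255,255,255,255,255],
  "offset": [
    [-35,0,0],
    [-65,0,-10],
    [-85,0,-35],
    [-86,0,-70],
    [-86,0,-90]
  ],
  "twist": [5,11,17,23,27.7]
}}

```text
clock: 20.25
position: [0.4593, -0.0939, 0.2814]
ee_rot: [0.551, 0.443, -0.55, 0.444]
ft_force: [-0.4, 0.4, -0.5]
grip_width: 0.309
```

```bash
python3 - <<'E'
from h import *
plan([.6083,.0992,.28],-12.1)
E
```

```text
t 20.25 pos [ 0.4593 -0.0939  0.2814] yaw -12.28 F [-0.4345  0.4235 -0.5011] w 0.309 | off [   1.7  104.6 -220.4] len 244 twist -0.18
```

Call:
{"op": "send_rows", "data": {
  "grip": [255,255,255,255,255],
  "offset": [
    [0,15,-32],
    [0,32,-67],
    [0,48,-102],
    [0,64,-136],
    [0,78,-165]
  ],
  "twist": [-0.2,-0.2,-0.2,-0.2,-0.2]
}}

```text
clock: 20.67
position: [0.5709, 0.0502, 0.2799]
ee_rot: [0.549, 0.446, -0.549, 0.446]
ft_force: [-0.7, -1.2, 0.4]
grip_width: 0.313
```

Call:
{"op": "send_rows", "data": {
  "grip": [255,255,255,255,255],
  "offset": [
    [0,12,-25],
    [0,20,-42],
    [0,25,-52],
    [0,26,-55],
    [0,26,-55]
  ],
  "twist": [0,0,0,0,0]
}}

```text
clock: 21.08
position: [0.6067, 0.0964, 0.2793]
ee_rot: [-0.549, -0.446, 0.549, -0.446]
ft_force: [-0.4, 0.3, -0.5]
grip_width: 0.313
```

Call:
{"op": "send_rows", "data": {
  "grip": [255,255,255,255,255],
  "offset": [
    [0,0,0],
    [0,0,0],
    [0,0,0],
    [0,0,0],
    [0,0,0]
  ],
  "twist": [0,0,0,0,0]
}}

```text
clock: 21.5
position: [0.6068, 0.0956, 0.2795]
ee_rot: [0.549, 0.445, -0.549, 0.445]
ft_force: [0.9, -0.2, -0.1]
grip_width: 0.308
```

```bash
cat > ana.py <<'E'
from h import *
import sys
fn=sys.argv[1]
o=monitor.get_obs();im,d=grab('wrist',fn)
K,T=T_cam('wrist',o); C=cloud(K,T,d);Z=C[...,2]
u=np.array([np.cos(np.radians(77.9)),np.sin(np.radians(77.9))]);v=np.array([-u[1],u[0]])
s=(C[...,:2]-np.array([.6083,.0992]))*1000; sx=s@u; sy=s@v
def rect(m,name,mn=80):
    n,l,st,ce=cv2.connectedComponentsWithStats(m.astype(np.uint8))
    for i in range(1,n):
        if st[i,4]<mn: continue
        P=np.stack([sx[l==i],sy[l==i]],-1); r=cv2.minAreaRect(P.astype(np.float32)); print(name,st[i],'c',np.round(r[0],1),np.round(r[1],1),round(r[2],1),'x[%.1f %.1f] y[%.1f %.1f] z %.4f'%(*np.percentile(P[:,0],[1,99]),*np.percentile(P[:,1],[1,99]),np.median(Z[l==i])))
near=(abs(sx)<80)&(abs(sy)<45)
rect(near&(Z>.1495)&(Z<.1555),'ped')
rect(near&(Z>.130)&(Z<.147),'body')
rect(near&(Z>.1605)&(Z<.172),'jaws')
h=C[:, :,2]
hz=o['position'][2]
rect(near&(Z>hz+.012)&(Z<hz+.022)&(abs(sy)<13.3),'heldwax')
rect(near&(Z>hz-.004)&(Z<hz+.022)&(abs(sy)<13.3),'heldall')
plan([.6083,.0992,.16],-12.1,o=o)
print((o['position'][:2]-np.array([.6083,.0992]))@np.stack([u,v]).T*1000)
E
python3 ana.py w15
```

```text
ped [ 306  197   34   51 1656] c [-0.2  0.1] [34.3 21.8] 0.8 x[-16.8 16.5] y[-10.8 10.9] z 0.1519
ped [304 257  39   5 113] c [-25.1  -0.1] [ 1.5 25.7] 1.1 x[-25.9 -24.6] y[-12.5 12.6] z 0.1526
body [ 286  148   75  124 5611] c [3.5 0.1] [50.1 86.3] 90.0 x[-37.8 46.5] y[-24.5 24.6] z 0.1399
jaws [302 185  43  10 374] c [24.4  0. ] [ 6.7 25.9] 0.1 x[21.5 27.7] y[-12.9 12.8] z 0.1645
jaws [303 265  40   7 222] c [-28.    0.1] [ 3.8 25.8] 0.5 x[-29.8 -26.2] y[-12.7 12.9] z 0.1622
heldwax [ 283  291   83   91 6976] c [-1.7 -0. ] [33.1 26.6] 0.1 x[-17.1 14.4] y[-13.0 12.9] z 0.2966
heldall [ 283  271   83  111 8557] c [-0.8 -0. ] [34.9 26.6] 0.1 x[-17.0 16.3] y[-13.0 12.9] z 0.2965
t 21.5 pos [0.6068 0.0956 0.2795] yaw -11.94 F [ 0.9253 -0.202  -0.0594] w 0.308 | off [119.5   0.7  -3.8] len 120 twist 0.16
[-3.8022  0.7024]
```

View pics/w15.png

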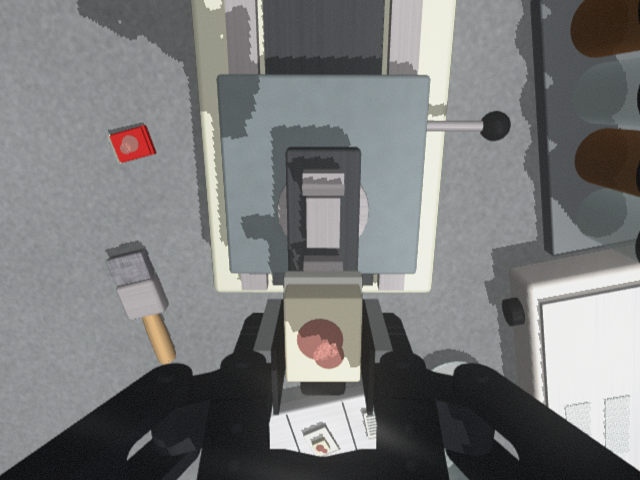

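Call:
{"op": "send_rows", "data": {
  "grip": [255,255,255,255,255],
  "offset": [
    [15,0,-3],
    [45,0,-3],
    [75,0,-3],
    [92,0,-3],
    [100,0,-3]
  ],
  "twist": [0,0,0,0,0]
}}

```text
clock: 21.97
position: [0.6062, 0.0985, 0.1764]
ee_rot: [-0.548, -0.446, 0.55, -0.445]
ft_force: [-0.4, 0.1, -0.2]
grip_width: 0.311
```

Call:
{"op": "send_rows", "data": {
  "grip": [255,255,255,255,255],
  "offset": [
    [0,0,0],
    [0,0,0],
    [0,0,0],
    [0,0,0],
    [0,0,0]
  ],
  "twist": [0,0,0,0,0]
}}

```text
clock: 22.38
position: [0.6081, 0.0993, 0.1805]
ee_rot: [0.55, 0.445, -0.549, 0.446]
ft_force: [-0.5, 0.2, -1.2]
grip_width: 0.309
```

```bash
python3 ana.py w16
```

```text
ped [291 215  63   6 226] c [33.4  0.1] [ 0.9 25.9] 0.3 x[33.1 33.8] y[-12.7 12.8] z 0.1528
ped [297 254  51  18 898] c [12.8 -0. ] [ 8.2 21.7] 0.1 x[9.1 16.8] y[-10.8 10.8] z 0.1518
ped [295 382  54  48 877] c [-59.3  -0.5] [27.  25.3] 2.9 x[-68.7 -46.7] y[-12.1 12.2] z 0.1525
ped [353 386  11  40 106] c [-61.  -15.8] [ 4.3 21.3] 77.0 x[-70.8 -50.8] y[-19.9 -15.4] z 0.1523
body [ 266  177  113  122 7566] c [18.6  0. ] [56.4 50.2] 0.0 x[-7.9 46.5] y[-24.5 24.6] z 0.1398
body [283 373  13  40 158] c [-61.1  15.2] [21.1  4.2] 9.4 x[-71.4 -51.1] y[13.5 18.8] z 0.1404
body [348 375  15  41 163] c [-60.7 -15.4] [ 5. 21.] 77.5 x[-71.0 -51.0] y[-19.8 -13.5] z 0.1406
body [307 386  15   8 100] c [-58.7   4.2] [ 5.1 10.6] 57.6 x[-62.9 -53.8] y[0.2 7.4] z 0.1405
body [323 386  14   9  97] c [-58.4  -4.4] [10.8  5. ] 31.0 x[-63.2 -53.7] y[-7.4 -0.7] z 0.1403
jaws [289 239  67  14 851] c [24.6  0.1] [26.1  7.1] 89.6 x[21.5 27.9] y[-12.8 12.9] z 0.1646
jaws [295 408  11  26 221] c [-61.8   9.9] [ 4.7 14.4] 89.1 x[-68.2 -55.4] y[7.6 12.3] z 0.1615
jaws [338 410  11  24 207] c [-62.1 -10. ] [13.   4.7] 0.8 x[-68.2 -55.8] y[-12.3 -7.6] z 0.1617
jaws [308 415  27  24 513] c [-60.2   0.2] [ 4.1 12. ] 4.7 x[-61.6 -58.5] y[-5.7 5.9] z 0.1664
heldwax [ 281  291   82   91 6977] c [ 2.1 -0.1] [33.2 26.5] 0.2 x[-13.3 18.2] y[-12.8 13.1] z 0.1976
heldall [ 281  272   82  110 8532] c [ 3. -0.] [35.  26.5] 0.2 x[-13.1 20.1] y[-12.8 13.1] z 0.1974
heldall [308 443  28  14 301] c [-61.  -0.] [ 3.5 11.6] 1.8 x[-62.3 -59.5] y[-5.8 5.7] z 0.1792
t 22.38 pos [0.6081 0.0993 0.1805] yaw -11.9 F [-0.4888  0.1601 -1.2038] w 0.309 | off [20.5  0.2  0.1] len 20 twist 0.2
[0.0723 0.2596]
```

View pics/w16.png

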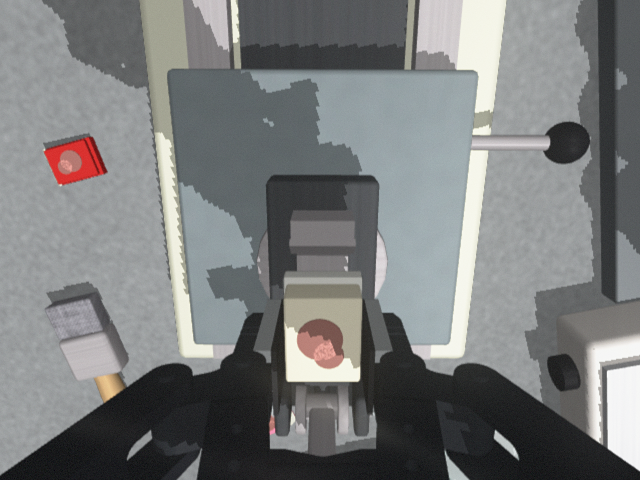

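Call:
{"op": "send_rows", "data": {
  "grip": [255,255,255,255,255],
  "offset": [
    [3,0,1.2],
    [8,0,1.2],
    [13,0,1.2],
    [17,0,1.2],
    [19,0,1.2]
  ],
  "twist": [0.2,0.2,0.2,0.2,0.2]
}}

```text
clock: 22.85
position: [0.6069, 0.0978, 0.1592]
ee_rot: [-0.55, -0.445, 0.55, -0.444]
ft_force: [-1.0, -0.7, 0.0]
grip_width: 0.313
```

Call:
{"op": "send_rows", "data": {
  "grip": [255,255,255,255,255],
  "offset": [
    [1,0,0],
    [2,0,0],
    [3,0,0],
    [3.5,0,0],
    [4,0,0]
  ],
  "twist": [0,0,0,0,0]
}}

```text
clock: 23.27
position: [0.6073, 0.098, 0.1564]
ee_rot: [0.55, 0.444, -0.55, 0.445]
ft_force: [-0.0, -0.5, -0.6]
grip_width: 0.313
```

Call:
{"op": "send_rows", "data": {
  "grip": [255,255,255,255,255],
  "offset": [
    [0,0,0],
    [0,0,0],
    [0,0,0],
    [0,0,0],
    [0,0,0]
  ],
  "twist": [0,0,0,0,0]
}}

```text
clock: 23.68
position: [0.6073, 0.098, 0.1563]
ee_rot: [0.55, 0.444, -0.55, 0.445]
ft_force: [0.1, -0.2, -1.0]
grip_width: 0.308
```

```bash
python3 ana.py w17 | egrep 'held|jaws|^t|^\['
```

```text
jaws [ 285  257   77   15 1027] c [24.7  0.1] [26.1  7. ] 89.5 x[21.5 27.8] y[-12.6 12.8] z 0.1647
jaws [ 284  277   78   23 1165] c [16.1  0.1] [27.5  6.1] 87.0 x[15.6 18.5] y[-13.0 13.3] z 0.1659
jaws [243 299  41  28 456] c [ 8.4 18.8] [ 5.5 16.5] 32.8 x[5.7 11.1] y[13.5 26.9] z 0.1676
jaws [361 299  42  27 461] c [  8.4 -19.5] [14.8  3.9] 65.8 x[5.6 10.7] y[-26.4 -13.0] z 0.1675
jaws [ 289  385   69   23 1351] c [-29.8   0.1] [26.   8.1] 89.4 x[-33.1 -26.6] y[-12.7 12.8] z 0.1636
heldwax [ 283  291   83   91 6973] c [0.8 0. ] [26.6 33.2] 90.0 x[-14.7 16.8] y[-13.0 12.9] z 0.1735
heldall [  283   230    83   186 13393] c [-6.3 -0. ] [26.6 80.9] 90.0 x[-31.7 33.6] y[-12.9 12.9] z 0.1710
heldall [ 293  422   61   35 1418] c [-56.5   0.1] [25.  13.4] 89.6 x[-62.2 -50.3] y[-12.2 12.3] z 0.1565
t 23.68 pos [0.6073 0.098  0.1563] yaw -12.1 F [ 0.1438 -0.1588 -1.0285] w 0.308 | off [-3.7  0.7 -1.4] len 4 twist -0.0
[-1.3693  0.7486]
```

View pics/w17.png

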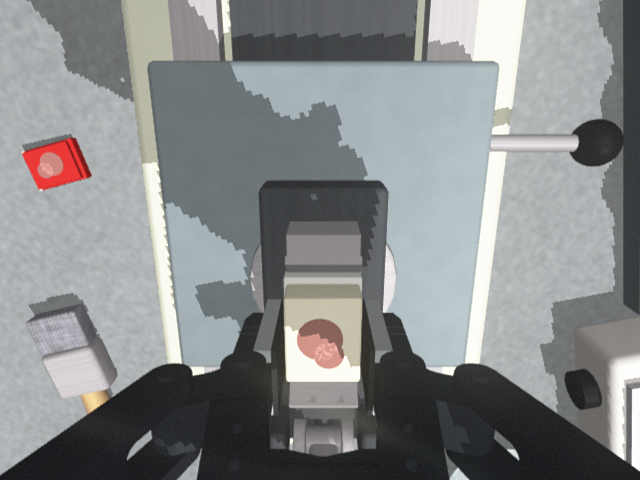

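Call:
{"op": "send_rows", "data": {
  "grip": [255,255,255,255,255],
  "offset": [
    [0.5,0,0],
    [1,0,0],
    [1.5,0,0],
    [1.5,0,0],
    [1.5,0,0]
  ],
  "twist": [0,0,0,0,0]
}}

```text
clock: 24.15
position: [0.6073, 0.098, 0.1548]
ee_rot: [0.55, 0.444, -0.55, 0.445]
ft_force: [0.1, 0.5, 0.9]
grip_width: 0.308
```

Call:
{"op": "send_rows", "data": {
  "grip": [255,255,255,255,255],
  "offset": [
    [0.3,0,0],
    [0.6,0,0],
    [0.6,0,0],
    [0.6,0,0],
    [0.6,0,0]
  ],
  "twist": [0,0,0,0,0]
}}

```text
clock: 24.57
position: [0.6073, 0.098, 0.1547]
ee_rot: [0.55, 0.444, -0.55, 0.445]
ft_force: [-2.7, -1.2, 5.0]
grip_width: 0.31
```

Contact (5 N). Release gently.

Call:
{"op": "send_rows", "data": {
  "grip": [168,160,150,135,120],
  "offset": [
    [-0.5,0,0],
    [-0.5,0,0],
    [-0.5,0,0],
    [-0.5,0,0],
    [-0.5,0,0]
  ],
  "twist": [0,0,0,0,0]
}}

```text
clock: 24.98
position: [0.6073, 0.098, 0.1546]
ee_rot: [-0.55, -0.445, 0.55, -0.444]
ft_force: [-1.6, 0.2, -0.4]
grip_width: 0.531
```

Call:
{"op": "send_rows", "data": {
  "grip": [120,120,120,120,120],
  "offset": [
    [-10,0,0],
    [-35,0,0],
    [-70,0,0],
    [-100,0,0],
    [-125,0,0]
  ],
  "twist": [0,0,0,0,0]
}}

```text
clock: 25.4
position: [0.6074, 0.0983, 0.2831]
ee_rot: [0.551, 0.444, -0.549, 0.445]
ft_force: [0.1, -0.5, 0.1]
grip_width: 0.527
```

Call:
{"op": "send_rows", "data": {
  "grip": [0,0,0,0,0],
  "offset": [
    [0,0,20],
    [0,0,40],
    [0,0,57],
    [0,0,63],
    [0,0,65]
  ],
  "twist": [0,0,0,0,0]
}}

```text
clock: 25.82
position: [0.5937, 0.0331, 0.2803]
ee_rot: [0.55, 0.444, -0.55, 0.444]
ft_force: [0.3, -0.1, -1.1]
grip_width: 0.999
```

Call:
{"op": "send_rows", "data": {
  "grip": [0,0,0,0,0],
  "offset": [
    [0,0,0],
    [0,0,0],
    [0,0,0],
    [0,0,0],
    [0,0,0]
  ],
  "twist": [0,0,0,0,0]
}}

```text
clock: 26.23
position: [0.5937, 0.0353, 0.2796]
ee_rot: [0.55, 0.445, -0.55, 0.445]
ft_force: [-0.4, 0.2, 0.6]
grip_width: 1.002
```

```bash
python3 ana.py w18; python3 - <<'E'
from h import *
d=np.load('pics/w18.npy')
K,T=T_cam('wrist'); C=cloud(K,T,d)
u=np.array([np.cos(np.radians(77.9)),np.sin(np.radians(77.9))]);v=np.array([-u[1],u[0]])
s=(C[...,:2]-np.array([.6083,.0992]))*1000; sx=s@u; sy=s@v;Z=C[...,2]
m=(abs(sy)<14.5)&(abs(sx)<22)&(Z>.157)
P=C[(abs(sx-2)<14)&(abs(sy)<12)&(Z>.165)]; A=np.c_[P[:,:2]-P[:,:2].mean(0),np.ones(len(P))];print('tilt deg',np.degrees(np.linalg.lstsq(A,P[:,2],rcond=None)[0][:2]),P[:,2].mean())
P=np.stack([sx,sy],-1)[(abs(sx)<18)&(abs(sy)<15)&(Z>.165)]; print(cv2.minAreaRect(P.astype(np.float32)))
g=(sx<-55)&(sx>-90)&(abs(sy)<13)&(Z>.2)&(Z<.24); print('bar',sx[g].min(),sx[g].max(),Z[g].max())
plan([.594,.0337,.2088],-12.1)
E
```

```text
ped [303 184  41  27 818] c [-44.   0.] [17.  25.9] 1.1 x[-51.6 -35.9] y[-12.8 12.5] z 0.1520
ped [312 215  23  12 147] c [-59.6   0.2] [14.5  6.7] 89.5 x[-62.0 -56.4] y[-7.1 7.4] z 0.1533
body [ 283   47   81  185 6518] c [-11.9   0. ] [117.2  50.1] 0.1 x[-63.5 45.9] y[-24.6 24.7] z 0.1399
body [312 205  23  10 171] c [-55.1   0.1] [ 7.9 15. ] 0.9 x[-58.9 -51.6] y[-7.4 7.6] z 0.1405
jaws [301  77  46  14 566] c [24.3  0. ] [ 7. 26.] 0.0 x[21.1 27.7] y[-12.8 12.8] z 0.1643
jaws [ 300   98   46   58 1080] c [0.4 0.4] [32.  25.7] 0.8 x[-15.5 16.2] y[-12.5 13.2] z 0.1715
jaws [302 171  43  13 480] c [-29.7   0.2] [ 7.  25.8] 0.3 x[-33.1 -26.3] y[-12.7 12.6] z 0.1641
jaws [304 216   8  23 138] c [-62.2  10.1] [ 4.6 14.9] 89.4 x[-68.9 -55.1] y[7.8 12.3] z 0.1618
jaws [335 217   8  21 136] c [-62.2  -9.8] [13.3  4.5] 0.9 x[-68.5 -55.7] y[-12.1 -7.5] z 0.1616
jaws [314 222  19   9 114] c [-60.    0.2] [ 2.1 11.5] 1.2 x[-61.1 -59.1] y[-5.6 5.8] z 0.1662
t 26.23 pos [0.5937 0.0353 0.2796] yaw -12.04 F [-0.415   0.2389  0.5518] w 1.002 | off [119.7   1.  -65.6] len 136 twist 0.06
[-65.5849   0.9205]
tilt deg [ 74.3197 498.6512] 0.2614493009725929
((0.1313486099243164, 0.3261871337890625), (31.892202377319336, 25.792739868164062), 0.4976653456687927)
bar -75.70986023682966 -58.640689784797495 0.2354892420514962
t 26.28 pos [0.5936 0.0351 0.2796] yaw -12.05 F [-0.1683 -0.8828 -0.5121] w 1.002 | off [70.8  0.6  1.3] len 71 twist 0.05
```

View pics/w18.png

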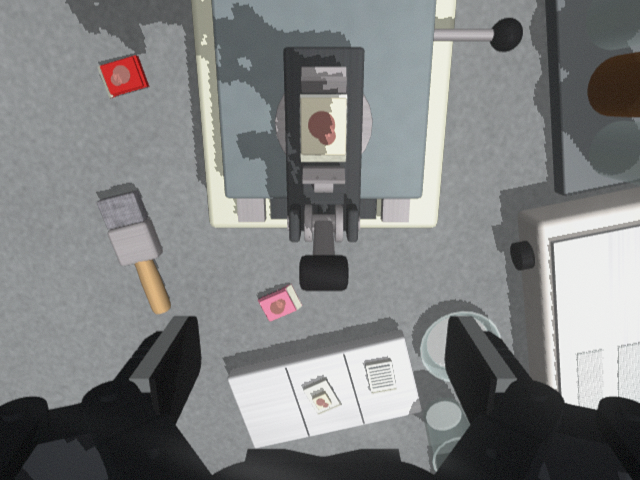

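```bash
python3 - <<'E'
from h import *
d=np.load('pics/w18.npy')
K,T=T_cam('wrist'); C=cloud(K,T,d)
u=np.array([np.cos(np.radians(77.9)),np.sin(np.radians(77.9))]);v=np.array([-u[1],u[0]])
s=(C[...,:2]-np.array([.6083,.0992]))*1000; sx=s@u; sy=s@v;Z=C[...,2]
m=(abs(sx)<14)&(abs(sy)<12)&(Z>.165)&(Z<.18)
A=np.c_[sx[m],sy[m],np.ones(m.sum())];r=np.linalg.lstsq(A,Z[m]*1000,rcond=None)[0];print('tilt deg',np.degrees(r[:2]),r[2])
E
```

```text
tilt deg [ 0.0571 -0.0628] 172.11381749721676
```

Call:
{"op": "send_rows", "data": {
  "grip": [0,0,0,0,0],
  "offset": [
    [15,0.8,1.4],
    [35,0.8,1.4],
    [55,0.8,1.4],
    [66,0.8,1.4],
    [72,0.8,1.4]
  ],
  "twist": [0,0,0,0,0]
}}

```text
clock: 26.7
position: [0.5935, 0.0329, 0.2061]
ee_rot: [-0.549, -0.445, 0.55, -0.444]
ft_force: [-0.4, -0.0, 0.3]
grip_width: 0.999
```

Call:
{"op": "send_rows", "data": {
  "grip": [100,150,255,255,255],
  "offset": [
    [0,0,0],
    [0,0,0],
    [0,0,0],
    [0,0,0],
    [0,0,0]
  ],
  "twist": [0,0,0,0,0],
  "newtons": 45
}}

```text
clock: 27.12
position: [0.5945, 0.033, 0.2085]
ee_rot: [0.55, 0.444, -0.55, 0.445]
ft_force: [-0.5, 0.3, 0.1]
grip_width: 0.3
```

Call:
{"op": "send_rows", "data": {
  "grip": [255,255,255,255,255],
  "offset": [
    [0,0,0],
    [0,0,0],
    [0,0,0],
    [0,0,0],
    [0,0,0]
  ],
  "twist": [0,0,0,0,0]
}}

```text
clock: 27.53
position: [0.5938, 0.0331, 0.2087]
ee_rot: [-0.55, -0.444, 0.55, -0.445]
ft_force: [-5.3, -0.5, 6.3]
grip_width: 0.271
```

```bash
python3 ana.py w19|tail -2
```

```text
t 27.53 pos [0.5938 0.0331 0.2087] yaw -12.09 F [-5.3042 -0.4667  6.3072] w 0.271 | off [ 48.7   0.3 -67.7] len 83 twist 0.01
[-67.6349   0.3161]
```

View pics/w19.png

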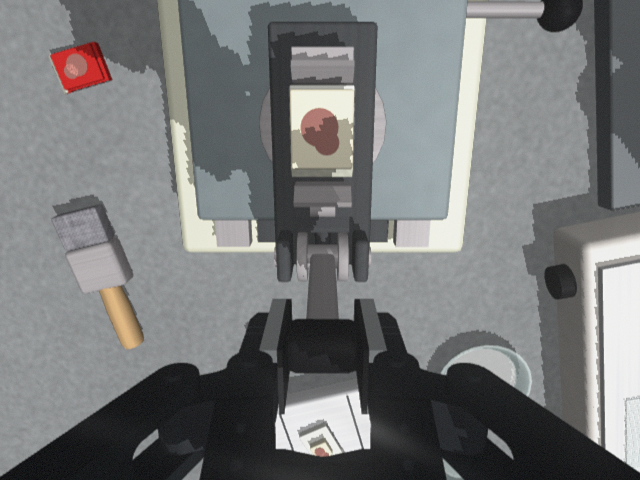

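Call:
{"op": "send_rows", "data": {
  "grip": [255,255,255,255,255],
  "offset": [
    [1.5,0,11],
    [5,0,22],
    [9.5,0,32],
    [16,0,41.5],
    [23.5,0,49.5]
  ],
  "twist": [0,0,0,0,0]
}}

```text
clock: 28.0
position: [0.584, -0.0134, 0.1871]
ee_rot: [0.55, 0.445, -0.549, 0.445]
ft_force: [-11.1, 5.3, 19.1]
grip_width: 0.278
```

Call:
{"op": "send_rows", "data": {
  "grip": [255,255,255,255,255],
  "offset": [
    [9,0,7],
    [18.5,0,12.5],
    [29,0,16.5],
    [40,0,19.5],
    [51.5,0,20]
  ],
  "twist": [0,0,0,0,0]
}}

```text
clock: 28.42
position: [0.5788, -0.0368, 0.1332]
ee_rot: [-0.55, -0.444, 0.551, -0.444]
ft_force: [-6.7, -3.3, 5.1]
grip_width: 0.274
```

Call:
{"op": "send_rows", "data": {
  "grip": [255,255,255,255,255],
  "offset": [
    [1,0,0],
    [1,0,0],
    [1,0,0],
    [1,0,0],
    [1,0,0]
  ],
  "twist": [0,0,0,0,0]
}}

```text
clock: 28.83
position: [0.5787, -0.0366, 0.1316]
ee_rot: [-0.549, -0.444, 0.551, -0.444]
ft_force: [-4.2, -6.2, -1.6]
grip_width: 0.272
```

```bash
python3 ana.py w20|tail -2
```

```text
t 28.83 pos [ 0.5787 -0.0366  0.1316] yaw -12.18 F [-4.2476 -6.1922 -1.6365] w 0.272 | off [ -28.7    0.2 -138.9] len 142 twist -0.08
[-139.0114    0.4221]
```

View pics/w20.png

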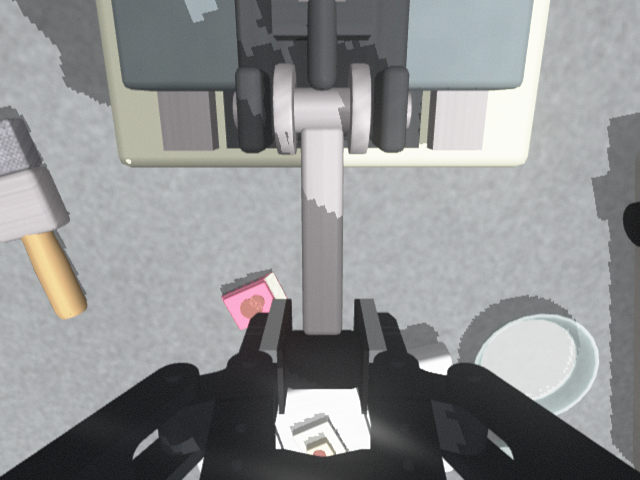

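Call:
{"op": "send_rows", "data": {
  "grip": [100,0,0,0,0],
  "offset": [
    [0,0,0],
    [0,0,0],
    [0,0,0],
    [0,0,0],
    [0,0,0]
  ],
  "twist": [0,0,0,0,0]
}}

```text
clock: 29.3
position: [0.5798, -0.0348, 0.132]
ee_rot: [0.55, 0.445, -0.55, 0.445]
ft_force: [0.2, 0.1, -0.1]
grip_width: 0.958
```

Call:
{"op": "send_rows", "data": {
  "grip": [0,0,0,0,0],
  "offset": [
    [-25,0,0],
    [-60,0,0],
    [-100,0,0],
    [-135,0,-10],
    [-150,0,-35]
  ],
  "twist": [0,0,0,0,0]
}}

```text
clock: 29.72
position: [0.5883, -0.0038, 0.287]
ee_rot: [0.552, 0.441, -0.55, 0.445]
ft_force: [2.2, 1.0, 1.3]
grip_width: 0.997
```

Call:
{"op": "send_rows", "data": {
  "grip": [0,0,0,0,0],
  "offset": [
    [0,0,-25],
    [0,0,-40],
    [0,0,-40],
    [0,0,-40],
    [0,0,-40]
  ],
  "twist": [0,0,0,0,0]
}}

```text
clock: 30.13
position: [0.5953, 0.0373, 0.2815]
ee_rot: [-0.55, -0.444, 0.55, -0.444]
ft_force: [0.0, -0.9, 0.3]
grip_width: 1.001
```

Call:
{"op": "send_rows", "data": {
  "grip": [0,0,0,0,0],
  "offset": [
    [0,0,0],
    [0,0,0],
    [0,0,0],
    [0,0,0],
    [0,0,0]
  ],
  "twist": [0,0,0,0,0]
}}

```text
clock: 30.55
position: [0.5953, 0.038, 0.2817]
ee_rot: [-0.55, -0.444, 0.55, -0.444]
ft_force: [0.4, -0.1, -0.1]
grip_width: 0.998
```

```bash
python3 ana.py w21; python3 - <<'E'
from h import *
d=np.load('pics/w21.npy')
K,T=T_cam('wrist'); C=cloud(K,T,d)
u=np.array([np.cos(np.radians(77.9)),np.sin(np.radians(77.9))]);v=np.array([-u[1],u[0]])
s=(C[...,:2]-np.array([.6083,.0992]))*1000; sx=s@u; sy=s@v;Z=C[...,2]
m=(abs(sx-2)<14)&(abs(sy)<12)&(Z>.165)&(Z<.18)
A=np.c_[sx[m],sy[m],np.ones(m.sum())];r=np.linalg.lstsq(A,Z[m]*1000,rcond=None)[0];print('tilt deg',np.degrees(r[:2]),r[2])
P=np.stack([sx,sy],-1)[(abs(sx)<20)&(abs(sy)<15)&(Z>.168)&(Z<.18)]; print(cv2.minAreaRect(P.astype(np.float32)))
m=(abs(sy)<4)&(sx<-80)&(sx>-124)&(Z>.12)&(Z<.3); print('lever arm slope',np.polyfit(sx[m],Z[m]*1000,1))
m=(abs(sy)<10)&(sx<-128)&(sx>-147)&(Z>.12)&(Z<.3); print('bar',sx[m].min(),sx[m].max(),np.percentile(Z[m],98))
t,_=grab('top','t21'); sc,_=grab('scene','s21')
E
```

```text
ped [299 161  45   4  97] c [-19.3   0.3] [27.7  2.2] 89.5 x[-20.4 -18.2] y[-13.0 13.6] z 0.1546
ped [ 302  181   40   73 1383] c [-55.4  -0.1] [49.2 25.6] 0.7 x[-79.4 -31.4] y[-12.6 12.7] z 0.1534
body [ 282   53   80  185 6483] c [-12.6   0. ] [ 50.2 117.8] 90.0 x[-65.5 46.1] y[-24.6 24.7] z 0.1399
jaws [299  83  45  14 523] c [24.   0.2] [ 7.1 25.8] 0.0 x[21.0 27.5] y[-12.5 12.9] z 0.1644
jaws [299 101  29  35 253] c [8.2 5.6] [15.8 17.9] 83.9 x[-0.3 17.0] y[-2.3 12.8] z 0.1716
jaws [319 106  25  21 160] c [ 9.4 -5.5] [13.9 11. ] 90.0 x[4.2 14.3] y[-12.4 0.8] z 0.1715
jaws [299 122  45  37 516] c [-4.8  0.4] [20.4 27.1] 5.6 x[-13.9 5.4] y[-12.6 13.2] z 0.1715
jaws [301 167  42  14 494] c [-25.   0.] [ 7.8 25.4] 0.2 x[-28.8 -21.7] y[-12.6 12.6] z 0.1641
jaws [303 219   8  22 124] c [-61.5   9.8] [ 4.6 14.3] 89.8 x[-68.5 -55.0] y[7.6 12.1] z 0.1617
jaws [333 220   8  21 119] c [-61.7 -10. ] [ 4.5 13.6] 87.6 x[-68.4 -55.0] y[-12.0 -8.0] z 0.1617
t 30.55 pos [0.5953 0.038  0.2817] yaw -12.13 F [ 0.3649 -0.1232 -0.1249] w 0.998 | off [121.7  -0.2 -62.6] len 137 twist -0.03
[-62.6041  -0.1125]
tilt deg [0.0959 0.1268] 172.1632878221959
((1.6495370864868164, 0.29875850677490234), (25.948001861572266, 31.02071189880371), 89.99806213378906)
lever arm slope [  0.0004 153.9452]
bar -144.8865764821977 -128.025565240986 0.1596176720373793
```

View pics/w21.png

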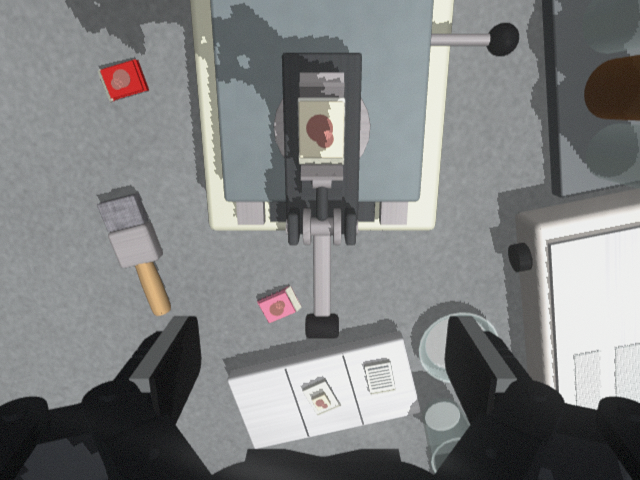

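View pics/s21.png

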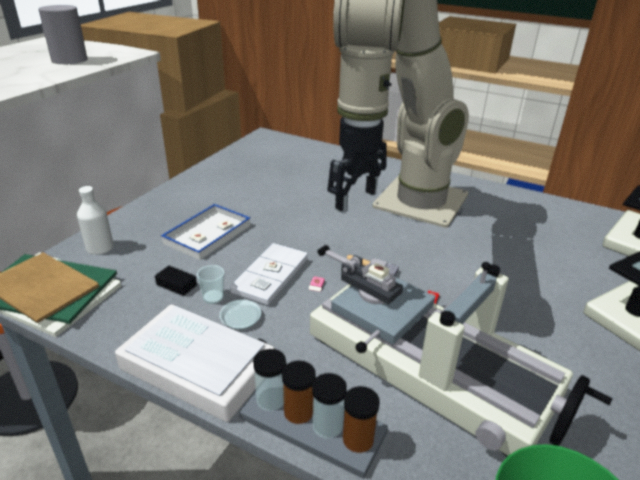

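View pics/t21.png

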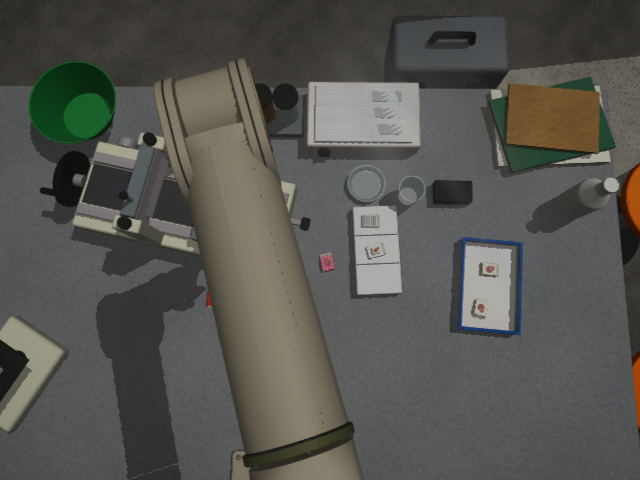

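The lever is level, the jaw is closed on the block at the same place as the old one, and both blocks lie flat in the tray. Handing in.

```bash
python3 - <<'E'
from h import *
print(manip.hand_in(), monitor.get_obs()['clock'])
E
```

```text
the job is handed in; nothing more can be done
the job is handed in; nothing more can be done
```

The block change is done and handed in at about 31 s of the 72 s allowed. I opened the cam lever and laid the cut-down block flat, wax up, on the tray floor about 90 mm from the block already there. I then set the fresh block between the open jaws, let go, and swung the lever back down until it closed.

Last checks before handing in, all from the cameras:
- **Lever:** level (slope about 0), and its bar is back at its starting height.
- **Jaws:** the sliding jaw has moved in about 5 mm, so the fresh block is held at both ends.
- **Fresh block:** flat to about 0.1°, wax top at 172 mm as expected for a seated block. Its wax sits 1.6 mm towards the knife from the seat centre. The old block's wax sat about the same way, because the wax is about 2 mm off the cassette centre.
- **Tray and bench:** both tray blocks lie flat, and every other thing I could see looked unmoved. The arm hid part of the last top view, but the scene and wrist views showed most of that area.

**One misjudgement:** setting the old block down, I expected the floor about 3 mm lower and pressed the fingertips on it. The wrist force along z reached 31 N before I backed off and released the block a few millimetres above the floor; it landed flat.

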